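# Seat a bonding carrier in the screw press and tighten until the force tab pops

## Robot

A 7-joint arm with a two-finger parallel gripper is mounted at the origin on a cart in front of the work surface, level with it; the furniture and walls round the work are solid. World frame = base frame: x ahead of the robot, y to its left, z up, the work surface at z = 0. Lengths are in m, angles in rad, forces in N, time in s.
With the tool pointing down it reaches from about 0.425 to 0.975 m from the base axis. Payload 16.7 kg.
Tool frame: the origin (TCP) lies on the centre line of the jaws, within the pads' length; the fingertips stand 8 mm ahead of it and the grasp point (between the pads) lies 11 mm behind it; z points along the fingers, y is the direction in which the jaws open and shut (so a half turn about z gives the same grasp; the last joint's range is limited). The gripper opens to 85 mm and grips with 20 to 120 N. Pads are 22 mm wide; open, the fingers measure 114 mm over their backs; the gripper's body (76 mm by 85 mm) begins 54 mm behind the grasp point. The pads swing forward as they close: fully open they stand 13 mm farther back than shut.
Start: joints at [0.969, 0.426, 0.074, 1.606, -0.034, 1.111, -0.067], TCP at [0.295, -0.607, 0.239] pointing down, gripper open.
Joint ranges: [-2.85, 2.85], [-0.5, 2.14], [-1.23, 1.37], [0.21, 2.46], [-1.02, 4.16], [0.16, 2.05], [-2.73, 2.73]. Speed limits (rad/s): [1.89, 1.89, 2.39, 2.39, 3.01, 3.01, 3.01].

## Interface

Orientations are given as a rotation vector (axis times angle).
In Python, from station import readout, cams, env gives the robot as it stands. The module is installed in compiled form; this text tells all that it offers.
- The arm moves only by the tool send_rows, never from a script. Its argument "targets" is a list of rows, each an object with "linear": the shift along the tool's x, y, z each as a share of 0.75 m, from -1 to 1, a list of three; "rot": the turn, a rotation vector about the tool's x, y, z each as a share of pi/4 rad, from -1 to 1, a list of three; "fingers": the opening, from 0 (shut) to 1 (fully open). In form: [{"linear": [tx, ty, tz], "rot": [wx, wy, wz], "fingers": fingers}, ...]. A call has 1 to 10 rows; each row shifts and turns the commanded pose from where the row before left it, along the tool's axes as they then stand; what a row does not reach is not made up. A row lasts 1/12 s, in which the tool goes at most 41.7 mm and 7.16 degrees, less where a joint would pass 70% of its speed; a pose out of reach is approached as far as the arm can. A call with a number of a shift or a turn outside -1 to 1 is refused whole. A call with a gripper value outside its range is refused whole. The fingers move at their own pace and stop on an object; "squeeze" is the grip in N (left out, the last holds). Time passes only in rows, so rows that do not move let the fingers close. It gives the time, the measured TCP pose, the force and the opening at its end, in the units of the state.
- readout.state(): the state, without advancing time (a new reading comes with each control period).
- cams.read_camera(name): name is "side" or "top" or "wrist"; returns the picture (480x640x3 uint8, red, green, blue); there is no depth.
- cams.get_calibration(name): a dict with "fx", "fy", "cx", "cy" (pixels), "R" (3x3) and "t" (3): a world point X has camera coordinates R X + t; the wrist camera has in their place "T_tool_cam" (4x4, takes a point from camera to tool coordinates, whose origin is the TCP and whose axes are the flange's). Camera axes: x right, y down, z forward; pixel columns grow to the right and rows downward; lengths in m; the calibration is good to about 2 mm. A picture is of the moment at which its call begins: read the wrist's pose just before it. get_calibration takes no time and is no camera call.
- env.finish_job(): hands the job in, once; it reports no verdict.
The state is a dict: "time_s": time; "joint_positions": joint angles; "qvel": joint speeds; "effort": joint torques, N m; "tcp_pos": TCP position; "eef_rot": TCP orientation; "force": force on the tool from outside, world axes, zero at the start; "wrist_torque": the same for the moment, N m; "opening": finger opening in m.
Only numpy, scipy, OpenCV 4.12 (cv2) and the standard library are available. Lean on these libraries where they do the work, as an engineer would, in place of code of your own. Each camera call takes 0.05 s, during which the arm holds its last target.

## Task

Pick up the steel carrier by its black grip block, slide it, plate end first, into the guides of the blue screw press until it rests gently against the orange stop, and let go of it. Then turn the square black knob clockwise until the orange force tab pops out of the front of the spring cartridge, and stop there without over-tightening. Leave the jar, the tape roll and the dish where they are.

Things in the scene. Friction and masses are not known exactly. Their poses are not given: they have to be found in the camera images.
- press: Blue screw press, fixed to the bench. Origin on the bench under its vertical screw axis; x points from its open mouth to its column, z up. Base plate 70 mm wide, x = -130 to 75 mm, top at z = 10 mm. Arm 36 mm wide, x = -17 to 75, z = 62 to 82 mm, carries the knob on top and the spring cartridge (30 mm across) with the foot below. Column x = 45 to 75 mm
- seat (a point): Middle of the foot of the stop's front face: press x = 28, y = 0, z = 10 mm, axes as the press. From here towards the mouth two guide rails, 39 mm apart inside and 12 mm high, run along x to press x = -45 mm; flared lead-ins ahead of them, to x = -73 mm, open to about 57 mm
- stop: Orange end stop, 46 mm wide, 18 mm high, 10 mm thick, fixed on the base plate. Origin at the foot of its front face, 28 mm behind the screw axis
- carrier_grip (a point): Point in the black upright grip block of the loose carrier, 16 mm under the block's top. Block 22 mm long (x), 20 mm wide (y), top 56 mm above the carrier's underside. This point is 40 mm above the underside, 143 mm from the plate end (+x, marked with a green film, goes into the press first). Axes: x along the bar to the plate end, z up
- carrier: The loose steel carrier: flat bar 156 mm long (x), 36 mm wide, 14 mm thick, about 130 to 210 g, with the grip block near its other end. Origin at the centre of its underside, x along the bar towards the plate end
- carrier_end (a point): Middle of the lower edge of the carrier's plate end, which must rest against the stop. Fully seated it lies at press x = 28 mm, y = 0, z = 10 mm, and the grip block 115 mm ahead of the screw axis
- knob_grip (a point): Centre of the black square knob on the screw axis, 103.5 mm above the bench. Knob 34 x 34 mm across flats, 28 mm high (14 mm above and below this point), on a flange 42 mm across. Axes x and y are normal to the flats and turn with the knob. The knob turns but stays at its height
- foot: Sprung rubber foot, disc 22 mm across, under the cartridge; origin at the centre of its lower face. It starts 2 to 7 mm above the seated carrier's top, differing each time. Once it touches, its force starts at about 6 N and grows about 14 N per rad of knob. It does not turn
- tab (a joint): Orange force tab, 12 mm wide, 5 mm high, in the front of the cartridge, just below the end of the arm. 0 = in, flush; it jumps out to 0.012 m (towards the press's mouth) when the foot's force reaches the set force of about 20 N, and stays out. 29 N, too tight, comes about 0.6 rad of knob after the pop
- jar: White jar with blue cap, 60 mm across, 66 mm high, loose bystander; origin under its centre
- tape: Teal tape roll lying flat, 68 mm across, 16 mm high, loose bystander; origin under its centre
- dish: Small round metal dish, 68 mm across, 14 mm high, loose bystander; origin under its centre
- knob (a joint): Angle of the knob, rad; grows as it turns clockwise seen from above, which drives the foot down 1.8 mm per rad. Takes about 0.09 N m free, 0.14 N m under load; stays where it is left. The pop comes 2 to 6 rad after the start angle, at no fixed reading
Not all that is in view belongs to the job. Of the things that look like the carrier, the larger one is meant.

How it is judged:
On the way, in this order (a step that is already met when the one before it is completed fails the run):
1. the carrier lies between the guides, its plate end within 2.5 mm of the stop, let go (x of carrier_end in the frame of press above 0.0255 m and y of carrier_end in the frame of press between -0.004 and 0.004 m and z of carrier_end in the frame of press below 0.012 m and contact force between the fingers and carrier below 0.2 N and value of joint tab below 0.004 m), for 0.2 s.
2. the tab has popped out with the foot pressing on the carrier (value of joint tab above 0.008 m and contact force between foot and carrier above 15 N), for 0.1 s.
At the end, for the whole second after the job is handed in: The carrier lies between the guides with its plate end within 2.5 mm of the stop (sideways within 4 mm, straight within 0.08 rad), at rest, held by the foot with 15 to 29 N, and the tab stands out more than 8 mm (all of step 2 and contact force between foot and carrier below 29 N and x of carrier_end in the frame of press above 0.0255 m and y of carrier_end in the frame of press between -0.004 and 0.004 m and z of carrier_end in the frame of press below 0.012 m and angle between the x axis of carrier and the x axis of press, either way round below 0.08 rad and linear speed of carrier below 0.01 m/s); the robot touches nothing.
It fails at once if the foot pressed on the carrier with more than 29 N (over-tightened) (contact force between foot and carrier above 29 N).
It fails at once if the carrier was pushed against the stop with more than 25 N (contact force between carrier and stop above 25 N).
It fails at once if the jar, the tape roll or the dish was moved by more than 30 mm (distance of any of jar, tape, dish from where it was at the start of the episode above 0.03 m).
It also fails if it takes over 72 s, if anything falls off the work surface, if the arm or the gripper's body presses on something with over 40 N, if the wrist force passes 120 N, or if a joint passes its speed limit or range.

## Working session

There is one attempt and no reset: what is moved stays moved. The work goes in short steps, Python scripts to look and compute and a tool call to move; the robot and the scene stay as the last step left them, time stands still between calls to the robot, and variables do not carry over. Pictures are saved under pics/ and viewed, and the job is handed in when it is done.

Besides the shell and the picture viewer there is one more tool, called by a JSON object that holds its "op" and its "data", one argument or row to a line. send_rows: Moves the arm, as the interface text tells. Shift numbers are shares of 0.75 m and turn numbers shares of pi/4 rad, none past 1 either way. Its arguments: {"type":"object","properties":{"targets":{"type":"array"},"squeeze":{"type":"number"}},"required":["targets"]}

```bash
mkdir -p pics; ls; python3 - <<'E'
from station import readout,cams,env
import cv2,numpy as np
s=readout.state()
for k,v in s.items(): print(k,np.round(v,4))
for n in("side","top","wrist"):
    im=cams.read_camera(n); cv2.imwrite(f"pics/{n}0.png",im[:,:,::-1])
    c=cams.get_calibration(n)
    for k,v in c.items(): print(n,k,np.round(v,4).tolist())
E
```

```text
pics
time_s 0.0
joint_positions [ 0.9685  0.4267  0.0739  1.6066 -0.0341  1.1108 -0.0671]
qvel [ 0.0003 -0.0004  0.0005 -0.0016  0.0015  0.0013 -0.0001]
effort [-2.10000e-03 -9.49832e+01  3.75990e+00 -4.63510e+01  1.90000e-02
  1.03000e-02  0.00000e+00]
tcp_pos [ 0.2951 -0.6066  0.2386]
eef_rot [-3.0602e+00 -7.0490e-01  6.0000e-04]
force [-0.3038  0.1881  0.3035]
wrist_torque [ 0.0548 -0.0275  0.0064]
opening 0.0858
side fx 468.1509
side fy 468.1509
side cx 318.4225
side cy 249.335
side R [[-1.0, 0.0, -0.0093], [0.0083, 0.4511, -0.8924], [0.0042, -0.8925, -0.4511]]
side t [0.5156, -0.0199, 1.2919]
top fx 440.9368
top fy 440.9368
top cx 307.1444
top cy 245.9458
top R [[0.004, -0.9998, 0.0193], [-0.9957, -0.0057, -0.0921], [0.0922, -0.0188, -0.9956]]
top t [0.1876, 0.5448, 1.0198]
wrist fx 361.1215
wrist fy 361.1215
wrist cx 318.1767
wrist cy 241.8739
wrist T_tool_cam [[0.0003, -0.9657, -0.2596, 0.0646], [1.0, 0.0003, -0.0001, 0.0001], [0.0001, -0.2596, 0.9657, -0.1338], [0.0, 0.0, 0.0, 1.0]]
```

View pics/top0.png

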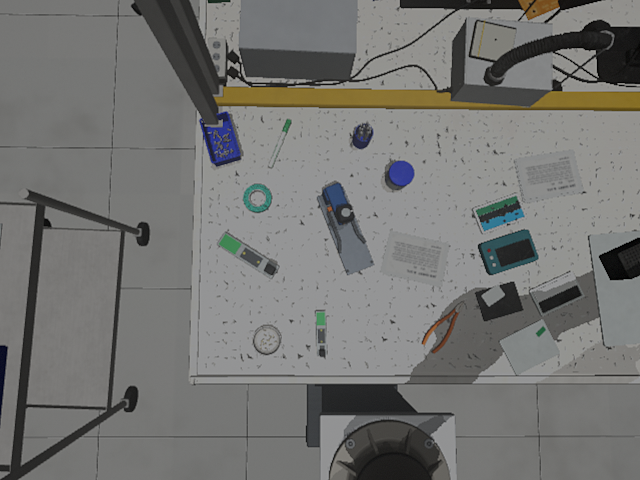

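View pics/side0.png

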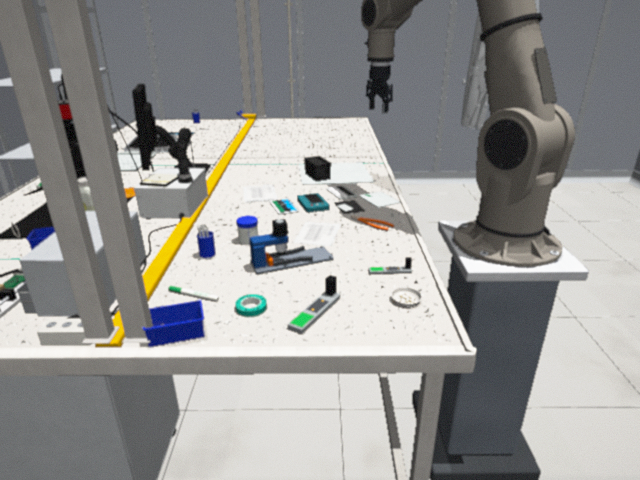

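View pics/wrist0.png

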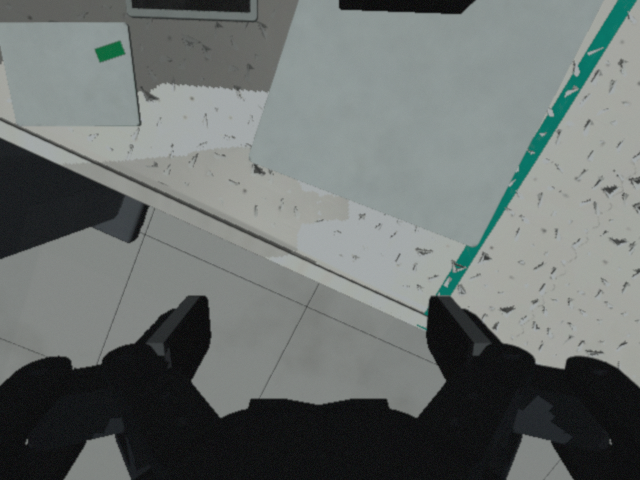

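The pictures show two things that look like the carrier. The larger one has its green end at top (230,242) and grip at (271,269); the smaller decoy is at (321,333) with its grip at (322,351). There's also a flat grey box with a green sticker at (530,345). I choose the larger one and will check it in a crop. The press has its knob at (345,213) and its mouth at (358,268).

```bash
cat > h.py <<'E'
import numpy as np,cv2
from scipy.spatial.transform import Rotation as Ro
from station import readout,cams,env
def cam(n,s=None):
    c=cams.get_calibration(n)
    K=np.array([[c['fx'],0,c['cx']],[0,c['fy'],c['cy']],[0,0,1]])
    if n=='wrist':
        s=s or readout.state(); T=np.eye(4);T[:3,:3]=Ro.from_rotvec(s['eef_rot']).as_matrix();T[:3,3]=s['tcp_pos']
        W=np.linalg.inv(T@np.array(c['T_tool_cam'])); return K,W[:3,:3],W[:3,3]
    return K,np.array(c['R']),np.array(c['t'])
def ray(C,uv):
    K,R,t=C; d=R.T@np.linalg.solve(K,[uv[0],uv[1],1.]); return -R.T@t,d
def plane(C,uv,z):
    o,d=ray(C,uv); return o+d*(z-o[2])/d[2]
def tri(C1,u1,C2,u2):
    A=[];b=[]
    for C,u in((C1,u1),(C2,u2)):
        o,d=ray(C,u);d=d/np.linalg.norm(d);P=np.eye(3)-np.outer(d,d);A.append(P);b.append(P@o)
    X=np.linalg.lstsq(np.vstack(A),np.hstack(b),rcond=None)[0]
    r=np.linalg.norm(np.vstack(A)@X-np.hstack(b)); return X,r
def proj(C,X):
    K,R,t=C;p=K@(R@np.array(X)+t);return p[:2]/p[2]
def save(name,im,crop=None,scale=1):
    if crop: x0,y0,x1,y1=crop; im=im[y0:y1,x0:x1]
    cv2.imwrite('pics/'+name,cv2.resize(np.ascontiguousarray(im[:,:,::-1]),None,fx=scale,fy=scale,interpolation=cv2.INTER_CUBIC))
def go(p,yaw,s=None,R=None):
    "numbers to reach TCP p with tool down and tool-y axis at world angle yaw(rad)"
    s=s or readout.state();Rc=Ro.from_rotvec(s['eef_rot']).as_matrix()
    y=np.array([np.cos(yaw),np.sin(yaw),0]);z=np.array([0,0,-1.]);x=np.cross(y,z)
    best=None
    for sg in(1,-1):
        Rt=np.column_stack([sg*x,sg*y,z]); w=Ro.from_matrix(Rc.T@Rt).as_rotvec()
        print('sg',sg,'lin(m)',np.round(Rc.T@(np.array(p)-s['tcp_pos']),4),'lin/.75',np.round(Rc.T@(np.array(p)-s['tcp_pos'])/.75,4),'rot rad',np.round(w,4),'rot/(pi/4)',np.round(w/(np.pi/4),4))
E
python3 - <<'E'
from h import *
t=cv2.imread('pics/top0.png')[:,:,::-1];s=cv2.imread('pics/side0.png')[:,:,::-1]
save('top_c1.png',t,(200,170,400,370),4);save('side_c1.png',s,(220,200,440,350),3.5)
T=cam('top')
for n,p,z in(('grip',(271,269),.056),('green end',(222,238),.014),('knob',(345,212),.117),('mouth',(360,271),.01),('column',(332,187),.082),('jar',(400,173),.066),('tape',(257,198),.01),('dish',(267,339),.01)):
    print(n,np.round(plane(T,p,z),3))
E
```

```text
grip [0.488 0.273 0.056]
green end [0.563 0.393 0.014]
knob [0.61  0.11  0.117]
mouth [0.486 0.063 0.01 ]
column [0.673 0.136 0.082]
jar [ 0.711 -0.023  0.066]
tape [0.661 0.312 0.01 ]
dish [0.325 0.283 0.01 ]
```

View pics/top_c1.png

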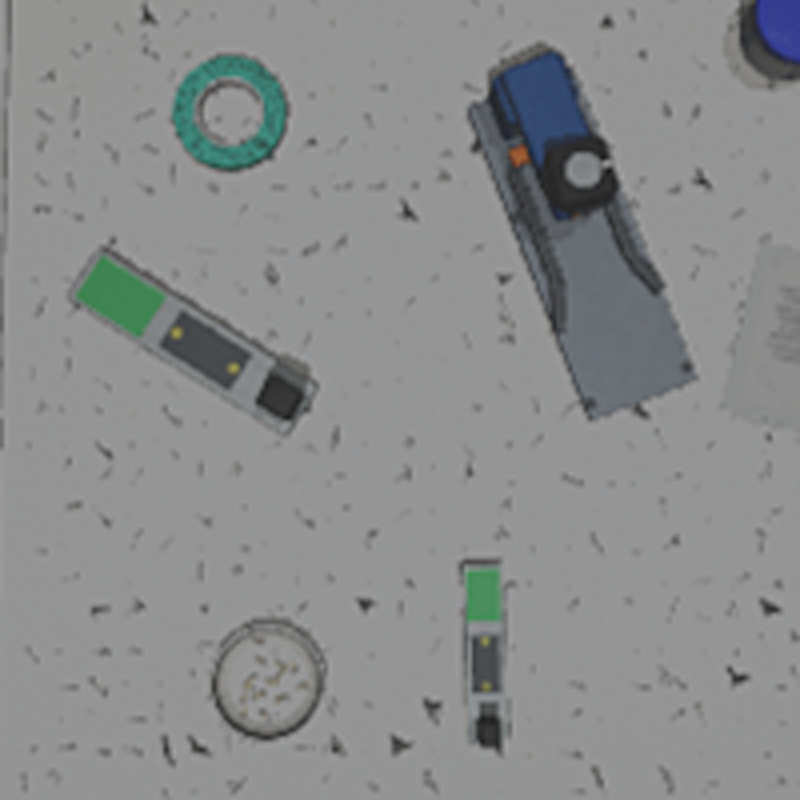

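View pics/side_c1.png

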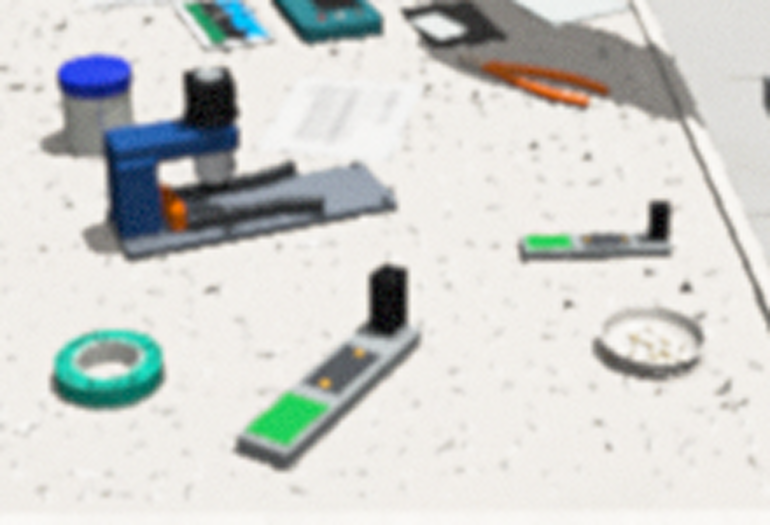

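```bash
python3 - <<'E'
from h import *
s=readout.state();print(np.round(Ro.from_rotvec(s['eef_rot']).as_matrix(),3))
go([.47,-.15,.30],np.radians(-32));go([.52,.2,.28],np.radians(-32))
E
```

```text
[[ 0.899  0.437 -0.001]
 [ 0.437 -0.899  0.001]
 [-0.    -0.001 -1.   ]]
sg 1 lin(m) [ 0.357  -0.3343 -0.0609] lin/.75 [ 0.4761 -0.4457 -0.0812] rot rad [-1.000e-03 -2.000e-04 -5.595e-01] rot/(pi/4) [-1.300e-03 -3.000e-04 -7.124e-01]
sg -1 lin(m) [ 0.357  -0.3343 -0.0609] lin/.75 [ 0.4761 -0.4457 -0.0812] rot rad [-3.0000e-04  1.3000e-03  2.5821e+00] rot/(pi/4) [-4.0000e-04  1.7000e-03  3.2876e+00]
sg 1 lin(m) [ 0.5551 -0.6271 -0.0406] lin/.75 [ 0.7401 -0.8361 -0.0542] rot rad [-1.000e-03 -2.000e-04 -5.595e-01] rot/(pi/4) [-1.300e-03 -3.000e-04 -7.124e-01]
sg -1 lin(m) [ 0.5551 -0.6271 -0.0406] lin/.75 [ 0.7401 -0.8361 -0.0542] rot rad [-3.0000e-04  1.3000e-03  2.5821e+00] rot/(pi/4) [-4.0000e-04  1.7000e-03  3.2876e+00]
```

{"op": "send_rows", "data": {
  "targets": [
    {"linear": [0.037,-0.034,-0.008],"rot": [0,0,0],"fingers": 1},
    {"linear": [0.037,-0.034,-0.008],"rot": [0,0,0],"fingers": 1},
    {"linear": [0.037,-0.034,-0.008],"rot": [0,0,0],"fingers": 1},
    {"linear": [0.037,-0.034,-0.008],"rot": [0,0,0],"fingers": 1},
    {"linear": [0.037,-0.034,-0.008],"rot": [0,0,0],"fingers": 1},
    {"linear": [0.037,-0.034,-0.008],"rot": [0,0,0],"fingers": 1},
    {"linear": [0.037,-0.034,-0.008],"rot": [0,0,0],"fingers": 1},
    {"linear": [0.037,-0.034,-0.008],"rot": [0,0,0],"fingers": 1},
    {"linear": [0.037,-0.034,-0.008],"rot": [0,0,0],"fingers": 1},
    {"linear": [0.037,-0.034,-0.008],"rot": [0,0,0],"fingers": 1}
  ]
}}

```text
time_s: 0.98
tcp_pos: [0.4334, -0.2544, 0.2996]
eef_rot: [3.061, 0.705, 0.0]
force: [2.0, -0.4, 0.4]
opening: 0.0852
```

{"op": "send_rows", "data": {
  "targets": [
    {"linear": [0.037,-0.034,0],"rot": [0,0,0],"fingers": 1},
    {"linear": [0.037,-0.034,0],"rot": [0,0,0],"fingers": 1},
    {"linear": [0.037,-0.034,0],"rot": [0,0,0],"fingers": 1},
    {"linear": [0.03,-0.043,0.003],"rot": [0,0,0],"fingers": 1},
    {"linear": [0.03,-0.043,0.003],"rot": [0,0,0],"fingers": 1},
    {"linear": [0.03,-0.043,0.003],"rot": [0,0,0],"fingers": 1},
    {"linear": [0.03,-0.043,0.003],"rot": [0,0,0],"fingers": 1},
    {"linear": [0.03,-0.043,0.003],"rot": [0,0,0],"fingers": 1},
    {"linear": [0.03,-0.043,0.003],"rot": [0,0,0],"fingers": 1},
    {"linear": [0.03,-0.043,0.003],"rot": [0,0,0],"fingers": 1}
  ]
}}

```text
time_s: 1.82
tcp_pos: [0.5174, 0.1227, 0.2835]
eef_rot: [3.061, 0.705, 0.0]
force: [0.9, -1.4, 1.2]
opening: 0.0851
```

{"op": "send_rows", "data": {
  "targets": [
    {"linear": [0.02,-0.035,0],"rot": [0,0,-0.1425],"fingers": 1},
    {"linear": [0,0,0],"rot": [0,0,-0.1425],"fingers": 1},
    {"linear": [0,0,0],"rot": [0,0,-0.1425],"fingers": 1},
    {"linear": [0,0,0],"rot": [0,0,-0.1425],"fingers": 1},
    {"linear": [0,0,0],"rot": [0,0,-0.1425],"fingers": 1},
    {"linear": [0,0,0],"rot": [0,0,0],"fingers": 1},
    {"linear": [0,0,0],"rot": [0,0,0],"fingers": 1},
    {"linear": [0,0,0],"rot": [0,0,0],"fingers": 1}
  ]
}}

```text
time_s: 2.48
tcp_pos: [0.5195, 0.1509, 0.2835]
eef_rot: [-2.751, -1.517, 0.0]
force: [0.6, -0.3, 0.4]
opening: 0.0853
```

```bash
python3 - <<'E'
from h import *
import pickle
s=readout.state();im=cams.read_camera('wrist');save('w1.png',im);pickle.dump((s,im),open('w1.pkl','wb'))
print(s['time_s'],np.round(s['tcp_pos'],4),np.round(s['joint_positions'],3),np.abs(s['qvel']).max())
E
```

```text
2.4833 [0.5195 0.1509 0.2835] [ 0.07   0.209 -0.541  1.827  0.118  1.137 -1.074] 0.010322176510735779
```

View pics/w1.png

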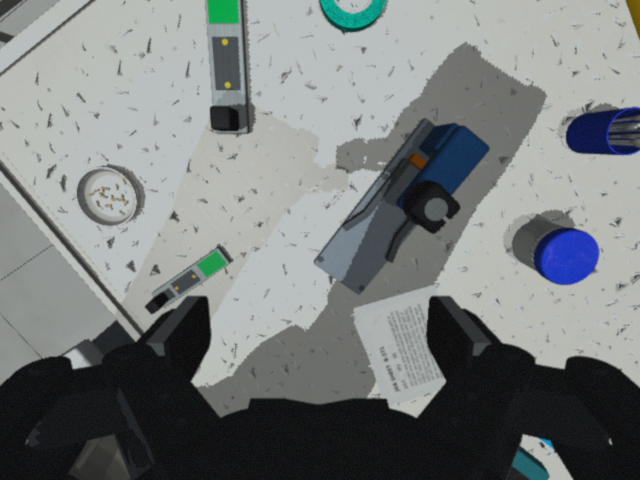

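{"op": "send_rows", "data": {
  "targets": [
    {"linear": [0.04,-0.015,0],"rot": [0,0,0],"fingers": 1},
    {"linear": [0.04,-0.015,0],"rot": [0,0,0],"fingers": 1},
    {"linear": [0.04,-0.015,0],"rot": [0,0,0],"fingers": 1},
    {"linear": [0,0,0],"rot": [0,0,0],"fingers": 1},
    {"linear": [0,0,0],"rot": [0,0,0],"fingers": 1},
    {"linear": [0,0,0],"rot": [0,0,0],"fingers": 1}
  ]
}}

```text
time_s: 3.03
tcp_pos: [0.5385, 0.245, 0.2833]
eef_rot: [2.749, 1.521, -0.001]
force: [0.1, -0.6, 0.3]
opening: 0.0854
```

```bash
python3 - <<'E'
from h import *
import pickle
s=readout.state();im=cams.read_camera('wrist');save('w2.png',im);pickle.dump((s,im),open('w2.pkl','wb'))
print(s['time_s'],np.round(s['tcp_pos'],4),np.round(s['joint_positions'],3),np.abs(s['qvel']).max())
save('w2a.png',im,(150,20,310,240),3); save('w2b.png',im,(330,150,530,350),3.5)
_,i1=pickle.load(open('w1.pkl','rb'));save('w1b.png',i1,(300,110,500,310),3.5)
E
```

```text
3.0333 [0.5385 0.245  0.2833] [-0.072  0.305 -0.572  1.718  0.177  1.171 -1.252] 0.016713376906764832
```

View pics/w2.png

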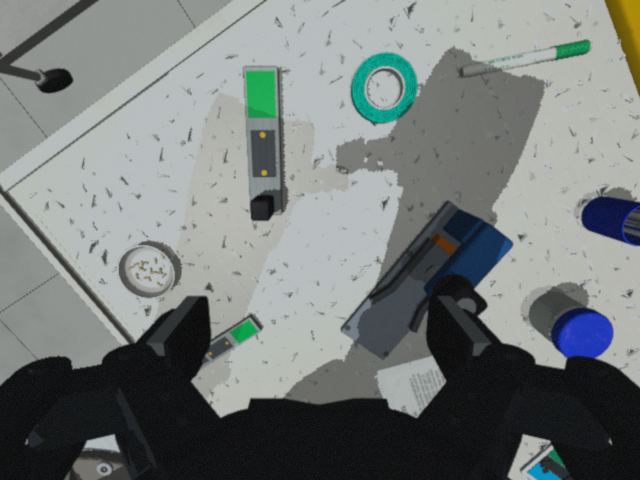

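View pics/w2a.png

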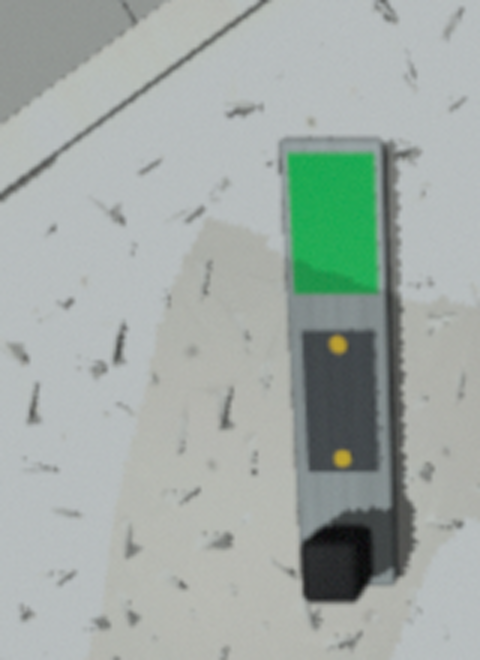

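View pics/w1b.png

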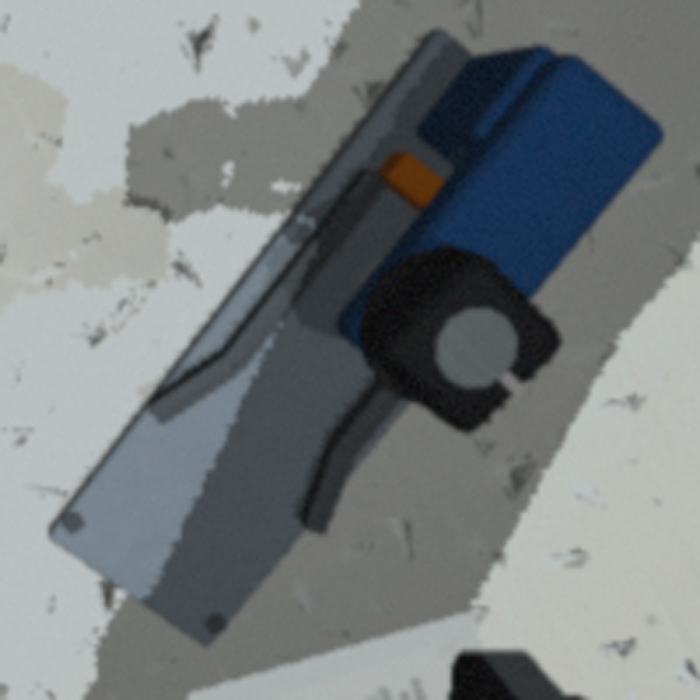

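```bash
cat > m1.py <<'E'
from h import *
import pickle
s1,i1=pickle.load(open('w1.pkl','rb'));s2,i2=pickle.load(open('w2.pkl','rb'))
C1=cam('wrist',s1);C2=cam('wrist',s2)
def blobs(im,lo,hi,box,amin=4):
    hsv=cv2.cvtColor(np.ascontiguousarray(im),cv2.COLOR_RGB2HSV);m=cv2.inRange(hsv,lo,hi)
    z=np.zeros_like(m);x0,y0,x1,y1=box;z[y0:y1,x0:x1]=m[y0:y1,x0:x1]
    n,l,st,c=cv2.connectedComponentsWithStats(z);return z,[(tuple(np.round(c[i],1)),int(st[i,4])) for i in range(1,n) if st[i,4]>=amin]
y1=blobs(i1,(15,120,100),(35,255,255),(200,0,260,130))[1];y2=blobs(i2,(15,120,100),(35,255,255),(230,60,300,220))[1]
print(y1,y2)
E
python3 - <<'E'
from m1 import *
for a,b in zip(sorted(y1,key=lambda q:q[0][1]),sorted(y2,key=lambda q:q[0][1])):
    print('dot',tri(C1,a[0],C2,b[0]),plane(C1,a[0],.014),plane(C2,b[0],.014))
g,_=blobs(i2,(45,80,60),(80,255,255),(230,50,300,130))
c=max(cv2.findContours(g,0,1)[0],key=cv2.contourArea);r=cv2.boxPoints(cv2.minAreaRect(c));print(r)
P=np.array([plane(C2,p,.014) for p in r]);print(P.round(4))
print('end corners',[plane(C2,p,.014).round(4) for p in((243.7,67),(278,66.3))],'near right',plane(C2,(281.7,214.3),.014).round(4))
# press from w1
f=lambda u,v:(300+u/3.5,110+v/3.5)
A=plane(C1,f(53,530),.01);B=plane(C1,f(208,645),.01);D=plane(C1,f(437,32),.01)
print('base corners',A.round(4),B.round(4),D.round(4),'w',np.linalg.norm(A-B),'len',np.linalg.norm(A-D))
print('yaw',np.degrees(np.arctan2(*(D-A)[[1,0]])),np.degrees(np.arctan2(*(A-B)[[1,0]]))-90)
k=plane(C1,f(477,347),.1175);print('knob',k.round(4))
E
```

```text
[((np.float64(224.5), np.float64(41.5)), 32), ((np.float64(227.3), np.float64(84.6)), 29)] [((np.float64(262.3), np.float64(134.4)), 27), ((np.float64(263.7), np.float64(172.4)), 27)]
dot (array([0.52732947, 0.34083706, 0.01493532]), np.float64(2.4729178940581924e-06)) [0.52726645 0.34115147 0.014     ] [0.52722599 0.34093155 0.014     ]
dot (array([0.50595651, 0.30701911, 0.01405441]), np.float64(4.897011234349274e-05)) [0.50598423 0.30702461 0.014     ] [0.50591308 0.30702688 0.014     ]
[[246.  71.]
 [275.  71.]
 [275. 117.]
 [246. 117.]]
[[0.5483 0.4013 0.014 ]
 [0.5735 0.3855 0.014 ]
 [0.5486 0.3484 0.014 ]
 [0.5226 0.3647 0.014 ]]
end corners [array([0.5484, 0.4056, 0.014 ]), array([0.5785, 0.3876, 0.014 ])] near right [0.4968 0.2576 0.014 ]
base corners [0.4793 0.0949 0.01  ] [0.5024 0.0308 0.01  ] [0.6642 0.1675 0.01  ] w 0.0681657941743199 len 0.19866953809131038
yaw 21.428508398498586 19.798468076483502
knob [0.6096 0.1089 0.1175]
```

View pics/w2b.png

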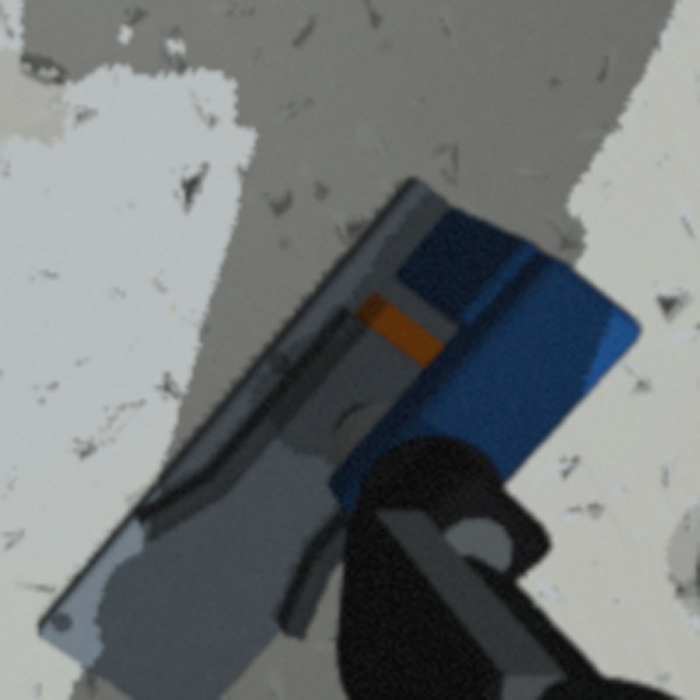

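```bash
python3 - <<'E'
from h import *
go([.596,.104,.21],np.radians(-69))
E
```

```text
sg 1 lin(m) [-0.0884  0.1232  0.0735] lin/.75 [-0.1179  0.1643  0.098 ] rot rad [3.000e-04 5.000e-04 6.439e-01] rot/(pi/4) [4.000e-04 6.000e-04 8.199e-01]
sg -1 lin(m) [-0.0884  0.1232  0.0735] lin/.75 [-0.1179  0.1643  0.098 ] rot rad [-6.0000e-04  4.0000e-04 -2.4977e+00] rot/(pi/4) [-8.0000e-04  5.0000e-04 -3.1801e+00]
```

{"op": "send_rows", "data": {
  "targets": [
    {"linear": [-0.0295,0.041,0.01],"rot": [0,0,0],"fingers": 1},
    {"linear": [-0.0295,0.041,0.01],"rot": [0,0,0],"fingers": 1},
    {"linear": [-0.0295,0.041,0.01],"rot": [0,0,0],"fingers": 1},
    {"linear": [-0.0295,0.041,0.01],"rot": [0,0,0.137],"fingers": 1},
    {"linear": [0,0,0.03],"rot": [0,0,0.137],"fingers": 1},
    {"linear": [0,0,0.028],"rot": [0,0,0.137],"fingers": 1},
    {"linear": [0,0,0],"rot": [0,0,0.137],"fingers": 1},
    {"linear": [0,0,0],"rot": [0,0,0.137],"fingers": 1},
    {"linear": [0,0,0],"rot": [0,0,0.135],"fingers": 1},
    {"linear": [0,0,0],"rot": [0,0,0],"fingers": 1}
  ]
}}

```text
time_s: 3.92
tcp_pos: [0.5959, 0.1037, 0.2103]
eef_rot: [3.09, 0.563, 0.0]
force: [-0.6, -1.2, 0.6]
opening: 0.0853
```

{"op": "send_rows", "data": {
  "targets": [
    {"linear": [0,0,0],"rot": [0,0,0],"fingers": 1},
    {"linear": [0,0,0],"rot": [0,0,0],"fingers": 1}
  ]
}}

```text
time_s: 4.08
tcp_pos: [0.596, 0.1045, 0.2103]
eef_rot: [3.088, 0.58, 0.001]
force: [0.2, 0.2, -0.3]
opening: 0.0854
```

```bash
python3 - <<'E'
from h import *
import pickle
s=readout.state();im=cams.read_camera('wrist');pickle.dump((s,im),open('w3.pkl','wb'))
print(s['time_s'],np.round(s['tcp_pos'],4),np.round(s['joint_positions'],3),np.abs(s['qvel']).max())
save('w3.png',im,(200,60,450,460),1.4);save('w3a.png',im,(200,60,450,260),3.0)
E
```

```text
4.0833 [0.596  0.1045 0.2103] [ 0.02   0.365 -0.377  1.778  0.155  1.027 -1.615] 0.008406200059487648
```

View pics/w3.png

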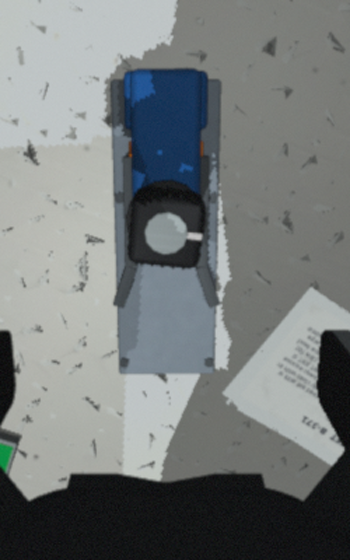

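View pics/w3a.png

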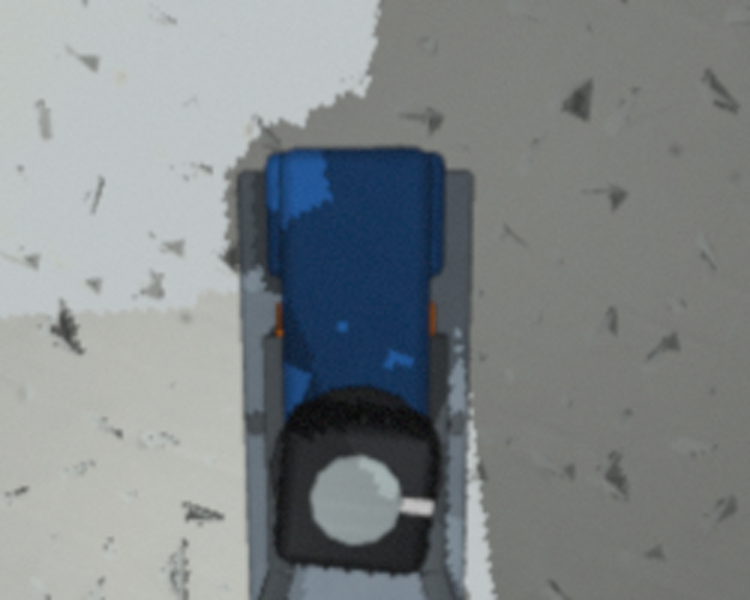

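The knob and guides are seen from above: knob disc at about (318,226) in the full image. I'll zoom in on the lower half for the base and lead-in corners.

```bash
python3 - <<'E'
from h import *
import pickle
s,im=pickle.load(open('w3.pkl','rb'));save('w3b.png',im,(270,200,370,340),5.0)
save('w3c.png',im,(270,100,370,240),5.0)
E
```

```text
(no output)
```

View pics/w3b.png

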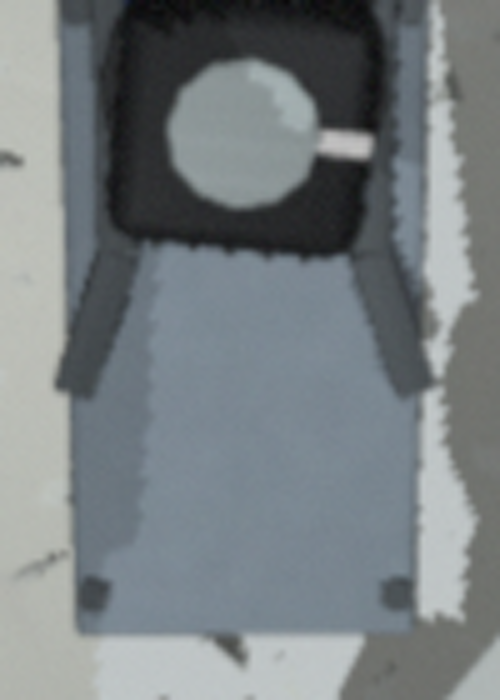

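View pics/w3c.png

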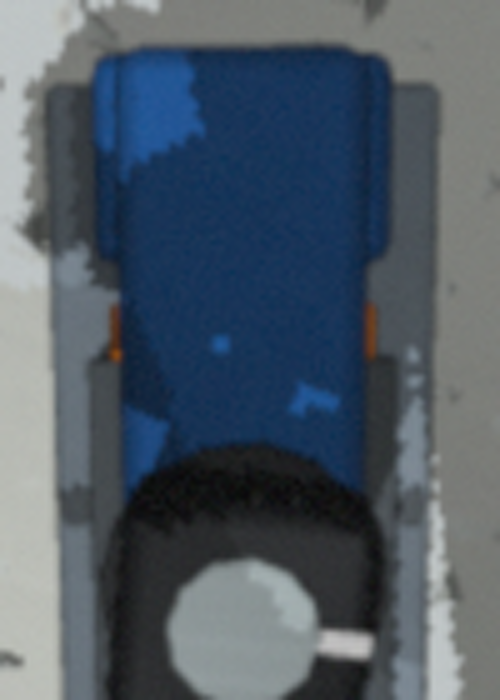

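```bash
python3 - <<'E'
from h import *
import pickle
s,im=pickle.load(open('w3.pkl','rb'));C=cam('wrist',s)
fb=lambda u,v:((u+.5)/5-.5+270,(v+.5)/5-.5+200)
fc=lambda u,v:((u+.5)/5-.5+270,(v+.5)/5-.5+100)
P={k:plane(C,q,z) for k,q,z in(('FL',fb(77,633),.01),('FR',fb(414,633),.01),('RL',fc(47,85),.01),('RR',fc(440,85),.01),
 ('hFL',fb(95,594),.01),('hFR',fb(397,593),.01),('hRL',fc(77,505),.01),('hRR',fc(410,505),.01),('LiL',fb(90,395),.022),('LiR',fb(402,397),.022),('knee_oL',fb(102,248),.022),('knee_oR',fb(385,248),.022),('knob',fb(243,134),.1175))}
for k,v in P.items(): print(k,v.round(4))
n=lambda a,b:(np.linalg.norm(P[a]-P[b])*1000).round(1)
an=lambda a,b:np.degrees(np.arctan2(*(P[b]-P[a])[[1,0]])).round(2)
print('w',n('FL','FR'),n('RL','RR'),'len',n('FL','RL'),n('FR','RR'))
print('yaw',an('FL','RL'),an('FR','RR'),an('FR','FL')-90,an('RR','RL')-90,an('hFL','hRL'),an('hFR','hRR'),an('LiR','LiL')-90)
F=(P['FL']+P['FR'])/2;R=(P['RL']+P['RR'])/2
x=(R-F)/np.linalg.norm(R-F);y=np.array([-x[1],x[0],0]);
O=F+ (R-F)*130/205; print('yaw',np.degrees(np.arctan2(x[1],x[0])),'O',O.round(4))
for k,v in P.items(): d=v-O; print(k,(d@x*1000).round(1),(d@y*1000).round(1))
# knob across other views
s1,_=pickle.load(open('w1.pkl','rb'));C1=cam('wrist',s1)
print('knob tri w1', tri(C1,(300+477/3.5,110+347/3.5),C,fb(243,134)))
print('knob tri top', tri(cam('top'),(345.5,212.3),C,fb(243,134)))
print('base FL tri',tri(C1,(300+53/3.5,110+530/3.5),C,fb(77,633)))
print('base FR tri',tri(C1,(300+208/3.5,110+645/3.5),C,fb(414,633)))
print('base RL tri',tri(C1,(300+437/3.5,110+32/3.5),C,fc(47,85)))
print('proj O center axis')
E
```

```text
FL [0.4771 0.0944 0.01  ]
FR [0.5021 0.0302 0.01  ]
RL [0.666  0.1685 0.01  ]
RR [0.691  0.1043 0.01  ]
hFL [0.4866 0.094  0.01  ]
hFR [0.5091 0.0369 0.01  ]
hRL [0.5984 0.1384 0.01  ]
hRR [0.6209 0.0807 0.01  ]
LiL [0.5314 0.1103 0.022 ]
LiR [0.5525 0.0549 0.022 ]
knee_oL [0.5595 0.1182 0.022 ]
knee_oR [0.5786 0.0692 0.022 ]
knob [0.6091 0.1094 0.1175]
w 68.9 68.9 len 203.0 203.0
yaw 21.4 21.4 21.269999999999996 21.28 21.66 21.39 20.879999999999995
yaw 21.398077266302273 O [0.6094 0.1093 0.01  ]
FL -128.6 34.5
FR -128.8 -34.5
RL 74.3 34.4
RR 74.2 -34.4
hFL -119.9 30.6
hFR -119.8 -30.8
hRL 0.4 31.1
hRR 0.2 -30.8
LiL -72.3 29.5
LiR -72.8 -29.8
knee_oL -43.2 26.5
knee_oR -43.3 -26.0
knob -0.3 0.3
knob tri w1 (array([0.60958968, 0.10951972, 0.12047441]), np.float64(0.00021651711452125042))
knob tri top (array([0.60898705, 0.10921179, 0.11724219]), np.float64(0.00024895387845411934))
base FL tri (array([0.48059521, 0.0954866 , 0.01596791]), np.float64(0.0007676992706669612))
base FR tri (array([0.50303402, 0.03089295, 0.01190907]), np.float64(0.00019651397965974918))
base RL tri (array([0.66538246, 0.16769076, 0.0100912 ]), np.float64(0.0014080290108510738))
proj O center axis
```

```bash
python3 - <<'E'
from h import *
go([.4875,.277,.15],np.radians(-32.25))
E
```

```text
sg 1 lin(m) [-0.0387 -0.2001  0.0602] lin/.75 [-0.0516 -0.2668  0.0803] rot rad [ 2.000e-04 -2.000e-04 -6.373e-01] rot/(pi/4) [ 3.000e-04 -2.000e-04 -8.115e-01]
sg -1 lin(m) [-0.0387 -0.2001  0.0602] lin/.75 [-0.0516 -0.2668  0.0803] rot rad [-2.0000e-04 -3.0000e-04  2.5043e+00] rot/(pi/4) [-3.0000e-04 -4.0000e-04  3.1885e+00]
```

{"op": "send_rows", "data": {
  "targets": [
    {"linear": [-0.0103,-0.0534,0],"rot": [0,0,0],"fingers": 1},
    {"linear": [-0.0103,-0.0534,0],"rot": [0,0,0],"fingers": 1},
    {"linear": [-0.0103,-0.0534,0],"rot": [0,0,0],"fingers": 1},
    {"linear": [-0.0103,-0.0534,0],"rot": [0,0,0],"fingers": 1},
    {"linear": [-0.0104,-0.0532,0],"rot": [0,0,-0.135],"fingers": 1},
    {"linear": [0,0,0.02],"rot": [0,0,-0.135],"fingers": 1},
    {"linear": [0,0,0.03],"rot": [0,0,-0.135],"fingers": 1},
    {"linear": [0,0,0.03],"rot": [0,0,-0.135],"fingers": 1},
    {"linear": [0,0,0],"rot": [0,0,-0.135],"fingers": 1},
    {"linear": [0,0,0],"rot": [0,0,-0.1365],"fingers": 1}
  ]
}}

```text
time_s: 4.97
tcp_pos: [0.4872, 0.2773, 0.1488]
eef_rot: [-2.747, -1.524, 0.003]
force: [0.5, 0.5, -0.3]
opening: 0.0858
```

{"op": "send_rows", "data": {
  "targets": [
    {"linear": [0,0,0],"rot": [0,0,0],"fingers": 1},
    {"linear": [0,0,0],"rot": [0,0,0],"fingers": 1},
    {"linear": [0,0,0],"rot": [0,0,0],"fingers": 1}
  ]
}}

```text
time_s: 5.22
tcp_pos: [0.4881, 0.2776, 0.1504]
eef_rot: [-2.755, -1.509, -0.001]
force: [0.2, -0.0, 0.4]
opening: 0.0856
```

```bash
python3 - <<'E'
from h import *
import pickle
s=readout.state();im=cams.read_camera('wrist');pickle.dump((s,im),open('w4.pkl','wb'))
print(s['time_s'],np.round(s['tcp_pos'],4),np.round(s['eef_rot'],3))
go([.4875,.277,.031],np.radians(-32.25))
save('w4.png',im)
E
```

```text
5.2167 [0.4881 0.2776 0.1504] [-2.755e+00 -1.509e+00 -1.000e-03]
sg 1 lin(m) [-0.0009 -0.0002  0.1194] lin/.75 [-0.0012 -0.0002  0.1592] rot rad [ 0.0003 -0.0004 -0.005 ] rot/(pi/4) [ 0.0004 -0.0006 -0.0064]
sg -1 lin(m) [-0.0009 -0.0002  0.1194] lin/.75 [-0.0012 -0.0002  0.1592] rot rad [-7.0000e-04 -5.0000e-04  3.1365e+00] rot/(pi/4) [-9.0000e-04 -6.0000e-04  3.9936e+00]
```

View pics/w4.png

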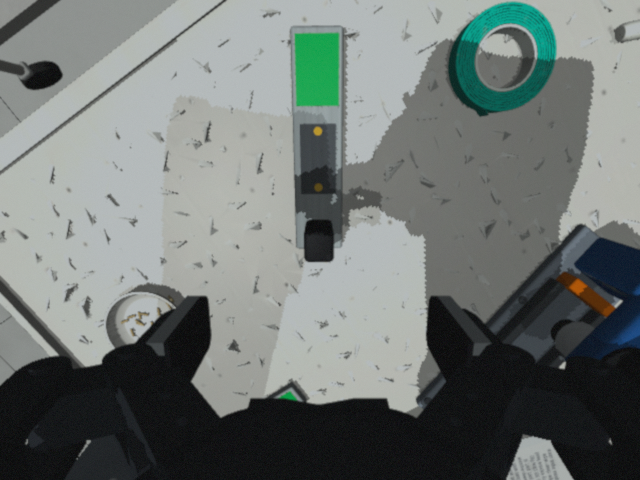

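The carrier lies along the image's centre column, with the yellow dots at (318,131) and (318,187) and the grip top at about (319,241). I'll check the grip point by rays.

```bash
python3 - <<'E'
from h import *
import pickle
s,im=pickle.load(open('w4.pkl','rb'));C=cam('wrist',s);save('w4a.png',im,(270,190,370,280),6)
s2,i2=pickle.load(open('w2.pkl','rb'));s1,i1=pickle.load(open('w1.pkl','rb'))
d=plane(C,(318,131),.014)-plane(C,(318,187),.014);print(np.degrees(np.arctan2(d[1],d[0])))
print(proj(C,[.4875,.277,.056]),proj(C,[.4875,.277,.014]))
for (ss,ii),b in(((s1,i1),(200,90,260,150)),((s2,i2),(240,180,300,230)),((s,im),(290,205,350,275))):
    x0,y0,x1,y1=b;g=ii[y0:y1,x0:x1].max(2);m=(g<35).astype('uint8');n,l,st,c=cv2.connectedComponentsWithStats(m);k=1+st[1:,4].argmax();print(st[k][:4]+np.array([x0,y0,0,0]),st[k][4])
E
```

```text
57.434410613955905
[318.61030896 248.13117889] [318.56823384 233.08612338]
[216 107  23  23] 228
[252 195  22  24] 212
[305 220  28  41] 530
```

View pics/w4a.png

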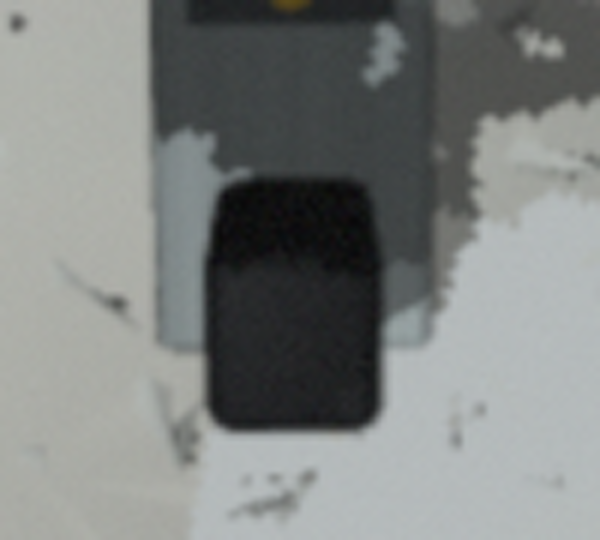

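{"op": "send_rows", "data": {
  "targets": [
    {"linear": [-0.0012,0,0.04],"rot": [0,0,-0.004],"fingers": 1},
    {"linear": [0,0,0.04],"rot": [0,0,0],"fingers": 1},
    {"linear": [0,0,0.035],"rot": [0,0,0],"fingers": 1},
    {"linear": [0,0,0.025],"rot": [0,0,0],"fingers": 1},
    {"linear": [0,0,0.018],"rot": [0,0,0],"fingers": 1},
    {"linear": [0,0,0],"rot": [0,0,0],"fingers": 1},
    {"linear": [0,0,0],"rot": [0,0,0],"fingers": 1}
  ]
}}

```text
time_s: 5.85
tcp_pos: [0.4873, 0.2772, 0.0318]
eef_rot: [-2.751, -1.518, 0.001]
force: [0.0, -0.6, 0.9]
opening: 0.085
```

{"op": "send_rows", "data": {
  "targets": [
    {"linear": [0,0,0],"rot": [0,0,0],"fingers": 0.5},
    {"linear": [0,0,0],"rot": [0,0,0],"fingers": 0.4},
    {"linear": [0,0,0],"rot": [0,0,0],"fingers": 0.3},
    {"linear": [0,0,0],"rot": [0,0,0],"fingers": 0.2},
    {"linear": [0,0,0],"rot": [0,0,0],"fingers": 0},
    {"linear": [0,0,0],"rot": [0,0,0],"fingers": 0},
    {"linear": [0,0,0],"rot": [0,0,0],"fingers": 0},
    {"linear": [0,0,0],"rot": [0,0,0],"fingers": 0}
  ],
  "squeeze": 40
}}

```text
time_s: 6.52
tcp_pos: [0.4877, 0.277, 0.0321]
eef_rot: [2.75, 1.518, 0.001]
force: [-0.9, -1.3, 6.8]
opening: 0.0192
```

{"op": "send_rows", "data": {
  "targets": [
    {"linear": [0,0,-0.015],"rot": [0,0,0],"fingers": 0},
    {"linear": [0,0,-0.025],"rot": [0,0,0],"fingers": 0},
    {"linear": [0,0,-0.03],"rot": [0,0,0],"fingers": 0},
    {"linear": [0,0,-0.023],"rot": [0,0,0],"fingers": 0},
    {"linear": [0,0,0],"rot": [0,0,0],"fingers": 0},
    {"linear": [0,0,0],"rot": [0,0,0],"fingers": 0}
  ],
  "squeeze": 60
}}

```text
time_s: 7.02
tcp_pos: [0.4879, 0.2771, 0.1026]
eef_rot: [2.75, 1.518, 0.003]
force: [-0.8, -0.7, -2.1]
opening: 0.0194
```

```bash
python3 - <<'E'
from h import *
s=readout.state();print(np.round(s['tcp_pos'],4),np.round(s['force'],2),s['opening'])
im=cams.read_camera('side');save('s2.png',im,(220,180,440,350),3.5)
im=cams.read_camera('wrist');save('w5.png',im)
go([.425,.0372,.10],np.radians(21.35-90))
E
```

```text
[0.4879 0.2771 0.1026] [-0.76 -0.66 -2.07] 0.019350050002394408
sg 1 lin(m) [-0.2357  0.075   0.0011] lin/.75 [-0.3142  0.1     0.0015] rot rad [0.     0.0007 0.636 ] rot/(pi/4) [0.     0.0009 0.8098]
sg -1 lin(m) [-0.2357  0.075   0.0011] lin/.75 [-0.3142  0.1     0.0015] rot rad [-9.0000e-04  0.0000e+00 -2.5056e+00] rot/(pi/4) [-1.1000e-03  0.0000e+00 -3.1902e+00]
```

View pics/s2.png

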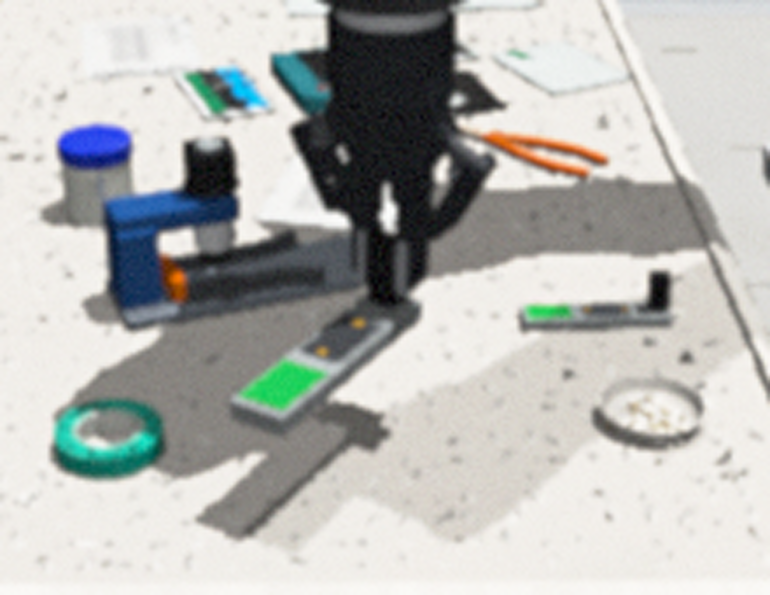

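View pics/w5.png

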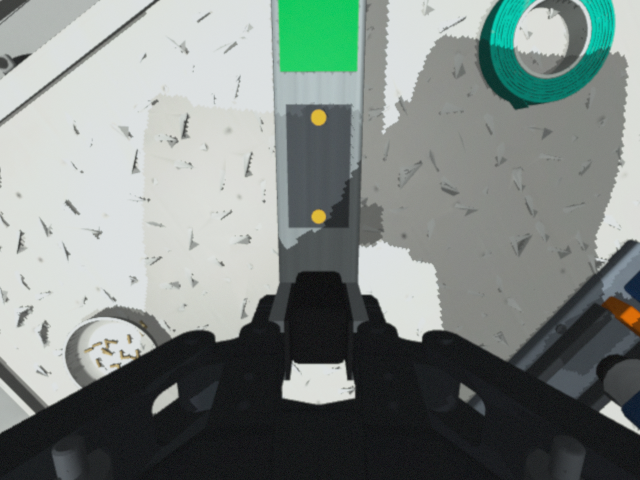

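```bash
python3 - <<'E'
from h import *
s=readout.state();C=cam('wrist',s);im=cv2.imread('pics/w5.png')[:,:,::-1]
from m1 import blobs
b=blobs(im,(15,120,100),(35,255,255),(280,90,360,240),20)[1];print(b)
z=s['tcp_pos'][2]-.032+.014
P=[plane(C,q[0],z) for q in b]
R=Ro.from_rotvec(s['eef_rot']).as_matrix()
for p in P: print(p.round(4),(R.T@(p-s['tcp_pos'])).round(4))
print(np.linalg.norm(P[0]-P[1]))
# before grasp: dots rel. to carrier end (.5635,.3966)
from h import *
import pickle
s4,i4=pickle.load(open('w4.pkl','rb'));C4=cam('wrist',s4)
b4=blobs(i4,(15,120,100),(35,255,255),(280,110,360,200),10)[1]
Q=[plane(C4,q[0],.014) for q in b4];e=(plane(C4,(291.5,27),.014)+plane(C4,(344,27),.014))/2
n=(plane(C4,(270+158/6,190+348/6),.014)+plane(C4,(270+430/6,190+345/6),.014))/2
print(b4,[q.round(4) for q in Q],'end',e.round(4),'rear',n.round(4),[np.linalg.norm(q-e).round(4) for q in Q+[n]])
E
```

```text
[((np.float64(224.5), np.float64(41.5)), 32), ((np.float64(227.3), np.float64(84.6)), 29)] [((np.float64(262.3), np.float64(134.4)), 27), ((np.float64(263.7), np.float64(172.4)), 27)]
[((np.float64(318.1), np.float64(117.0)), 198), ((np.float64(318.2), np.float64(216.0)), 166)]
[0.5269 0.3406 0.083 ] [ 0.0754 -0.0005  0.018 ]
[0.5055 0.3067 0.083 ] [ 0.0353 -0.0004  0.018 ]
0.04005452055257666
[((np.float64(317.3), np.float64(130.8)), 62)] [array([0.5272, 0.341 , 0.014 ])] end [0.5632 0.3967 0.014 ] rear [0.4815 0.2669 0.014 ] [np.float64(0.0663), np.float64(0.1534)]
```

{"op": "send_rows", "data": {
  "targets": [
    {"linear": [-0.0393,0.0125,0],"rot": [0,0,0],"fingers": 0},
    {"linear": [-0.0393,0.0125,0],"rot": [0,0,0],"fingers": 0},
    {"linear": [-0.0393,0.0125,0],"rot": [0,0,0],"fingers": 0},
    {"linear": [-0.0393,0.0125,0],"rot": [0,0,0],"fingers": 0},
    {"linear": [-0.0393,0.0125,0],"rot": [0,0,0],"fingers": 0},
    {"linear": [-0.0393,0.0125,0],"rot": [0,0,0],"fingers": 0},
    {"linear": [-0.0393,0.0125,0],"rot": [0,0,0],"fingers": 0},
    {"linear": [-0.0391,0.0125,0],"rot": [0,0,0],"fingers": 0},
    {"linear": [0,0,0],"rot": [0,0,0.1],"fingers": 0},
    {"linear": [0,0,0],"rot": [0,0,0.135],"fingers": 0}
  ]
}}

```text
time_s: 7.95
tcp_pos: [0.4242, 0.0354, 0.1006]
eef_rot: [-2.882, -1.249, 0.003]
force: [0.2, 0.7, -1.8]
opening: 0.0193
```

{"op": "send_rows", "data": {
  "targets": [
    {"linear": [0,0,0],"rot": [0,0,0.135],"fingers": 0},
    {"linear": [0,0,0],"rot": [0,0,0.135],"fingers": 0},
    {"linear": [0,0,0],"rot": [0,0,0.135],"fingers": 0},
    {"linear": [0,0,0],"rot": [0,0,0.1],"fingers": 0},
    {"linear": [0,0,0],"rot": [0,0,0.07],"fingers": 0},
    {"linear": [0,0,0],"rot": [0,0,0],"fingers": 0},
    {"linear": [0,0,0],"rot": [0,0,0],"fingers": 0},
    {"linear": [0,0,0],"rot": [0,0,0],"fingers": 0}
  ]
}}

```text
time_s: 8.62
tcp_pos: [0.425, 0.0376, 0.101]
eef_rot: [-3.086, -0.586, 0.001]
force: [-0.5, -0.1, -1.1]
opening: 0.019
```

```bash
python3 - <<'E'
from h import *
s=readout.state();print(s['time_s'],np.round(s['tcp_pos'],4),np.round(s['force'],2),s['opening'],np.round(s['joint_positions'],2))
im=cams.read_camera('wrist');save('w6.png',im)
im=cams.read_camera('top');save('t6.png',im,(270,160,420,310),4)
go([.425,.0372,.10],np.radians(21.35-90))
E
```

```text
8.6167 [0.425  0.0376 0.101 ] [-0.48 -0.1  -1.07] 0.018998328186908536 [ 0.14  0.25 -0.42  2.25  0.16  0.68 -1.59]
sg 1 lin(m) [-0.0003  0.0003  0.0011] lin/.75 [-0.0004  0.0004  0.0015] rot rad [-0.0003  0.0004  0.0013] rot/(pi/4) [-0.0003  0.0005  0.0017]
sg -1 lin(m) [-0.0003  0.0003  0.0011] lin/.75 [-0.0004  0.0004  0.0015] rot rad [-6.0000e-04 -4.0000e-04 -3.1403e+00] rot/(pi/4) [-7.0000e-04 -5.0000e-04 -3.9983e+00]
```

View pics/w6.png

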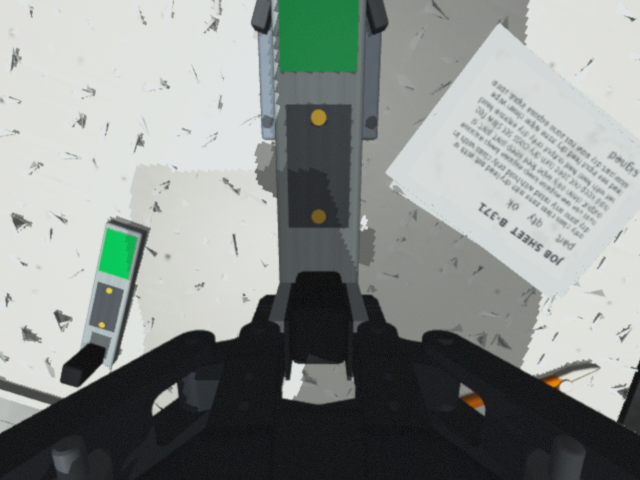

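View pics/t6.png

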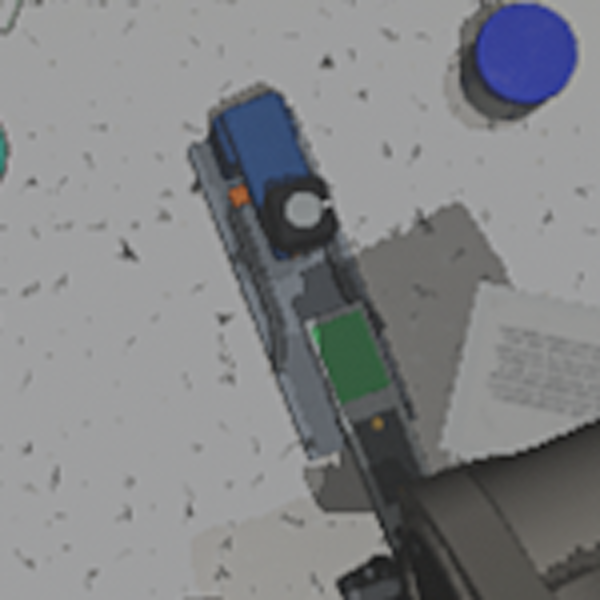

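{"op": "send_rows", "data": {
  "targets": [
    {"linear": [0,0.0008,0.025],"rot": [0,0,0],"fingers": 0},
    {"linear": [0,0,0.025],"rot": [0,0,0],"fingers": 0},
    {"linear": [0,0,0.016],"rot": [0,0,0],"fingers": 0},
    {"linear": [0,0,0.009],"rot": [0,0,0],"fingers": 0},
    {"linear": [0,0,0.002],"rot": [0,0,0],"fingers": 0},
    {"linear": [0,0,0],"rot": [0,0,0],"fingers": 0},
    {"linear": [0,0,0],"rot": [0,0,0],"fingers": 0}
  ]
}}

```text
time_s: 9.3
tcp_pos: [0.4259, 0.0371, 0.0441]
eef_rot: [-3.087, -0.582, -0.001]
force: [0.2, -0.4, -1.4]
opening: 0.0193
```

```bash
python3 - <<'E'
from h import *
s=readout.state();print(s['time_s'],np.round(s['tcp_pos'],4),np.round(s['force'],2),s['opening'])
im=cams.read_camera('wrist');save('w7.png',im)
im=cams.read_camera('side');save('s7.png',im,(220,200,370,300),5)
O=np.array([.6094,.1093]);a=np.radians(21.35);d=s['tcp_pos'][:2]-O
print('press x,y of tcp',d@[np.cos(a),np.sin(a)],d@[-np.sin(a),np.cos(a)])
E
```

```text
9.3 [0.4259 0.0371 0.0441] [ 0.22 -0.35 -1.35] 0.019335562080674898
press x,y of tcp -0.19720626925401197 -0.0003931122465696714
```

View pics/w7.png

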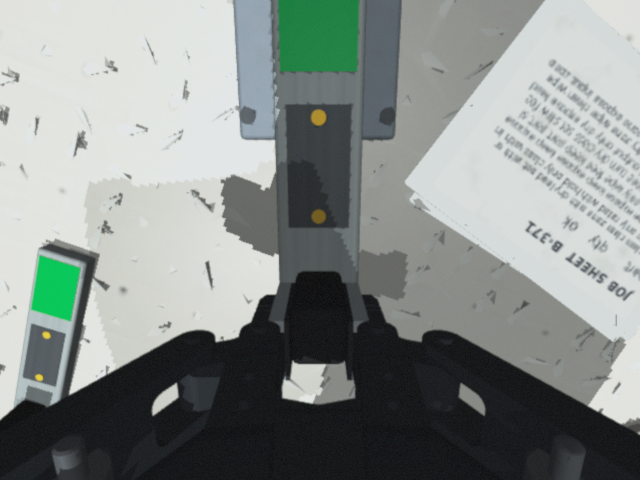

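View pics/s7.png

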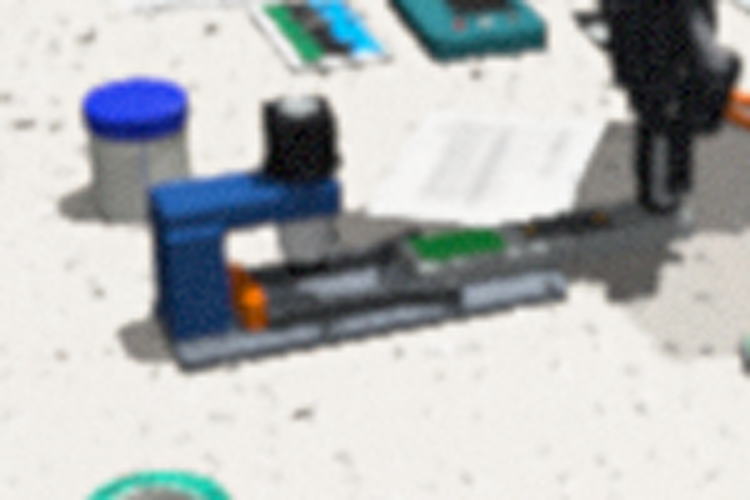

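{"op": "send_rows", "data": {
  "targets": [
    {"linear": [0.005,0,0.001],"rot": [0,0,0],"fingers": 0},
    {"linear": [0.0133,0,0.0005],"rot": [0,0,0],"fingers": 0},
    {"linear": [0.0133,0,0],"rot": [0,0,0],"fingers": 0},
    {"linear": [0.0133,0,0],"rot": [0,0,0],"fingers": 0},
    {"linear": [0.005,0,0],"rot": [0,0,0],"fingers": 0},
    {"linear": [0,0,0],"rot": [0,0,0],"fingers": 0},
    {"linear": [0,0,0],"rot": [0,0,0],"fingers": 0}
  ]
}}

```text
time_s: 9.98
tcp_pos: [0.4603, 0.0508, 0.0422]
eef_rot: [-3.087, -0.582, 0.001]
force: [-0.2, -0.1, -0.6]
opening: 0.0194
```

```bash
cat > st.py <<'E'
from h import *
s=readout.state()
O=np.array([.6094,.1093]);a=np.radians(21.35);d=s['tcp_pos'][:2]-O
ux=np.array([np.cos(a),np.sin(a)]);uy=np.array([-ux[1],ux[0]])
f=s['force']
print('t',round(s['time_s'],2),'tcp press mm',(1000*np.array([d@ux,d@uy])).round(2),'z',round(s['tcp_pos'][2],4),'yaw',np.degrees(np.arctan2(*Ro.from_rotvec(s['eef_rot']).as_matrix()[[1,0],0])).round(2),'F press',np.round([f[:2]@ux,f[:2]@uy,f[2]],2),'M',np.round(s['wrist_torque'],3),'op',round(s['opening'],4),'j7',s['joint_positions'][6].round(3))
E
python3 st.py
```

```text
t 9.98 tcp press mm [-160.18   -0.22] z 0.0422 yaw 21.36 F press [-0.27 -0.01 -0.6 ] M [0.023 0.014 0.   ] op 0.0194 j7 -1.697
```

{"op": "send_rows", "data": {
  "targets": [
    {"linear": [0.008,0,0],"rot": [0,0,0],"fingers": 0},
    {"linear": [0.0133,0,0],"rot": [0,0,0],"fingers": 0},
    {"linear": [0.0133,0,0],"rot": [0,0,0],"fingers": 0},
    {"linear": [0.008,0,0],"rot": [0,0,0],"fingers": 0},
    {"linear": [0.004,0,0],"rot": [0,0,0],"fingers": 0},
    {"linear": [0,0,0],"rot": [0,0,0],"fingers": 0}
  ]
}}

```text
time_s: 10.48
tcp_pos: [0.4937, 0.0639, 0.0424]
eef_rot: [-3.087, -0.582, -0.001]
force: [-0.8, 0.0, -1.5]
opening: 0.0195
```

```bash
python3 st.py;python3 - <<'E'
from h import *
im=cams.read_camera('side');save('s8.png',im,(220,200,370,300),5)
E
```

```text
t 10.48 tcp press mm [-124.31   -0.16] z 0.0424 yaw 21.37 F press [-0.7   0.28 -1.46] M [-0.074  0.084 -0.023] op 0.0195 j7 -1.706
```

View pics/s8.png

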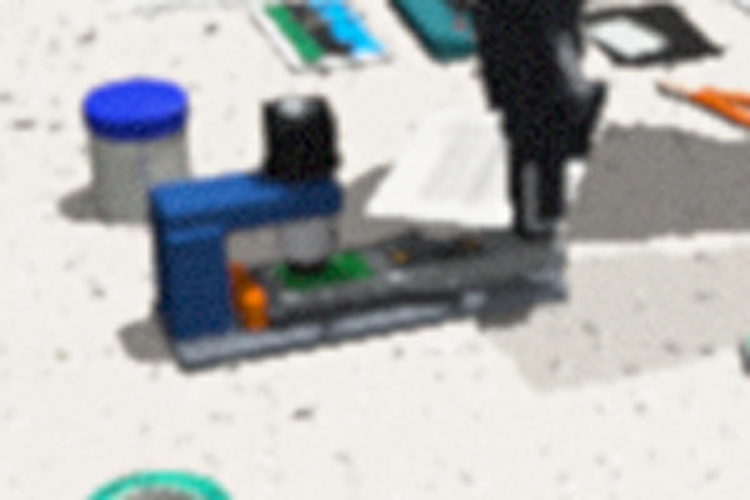

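{"op": "send_rows", "data": {
  "targets": [
    {"linear": [0.0035,0,0],"rot": [0,0,0],"fingers": 0},
    {"linear": [0.003,0,0],"rot": [0,0,0],"fingers": 0},
    {"linear": [0.0015,0,0],"rot": [0,0,0],"fingers": 0},
    {"linear": [0,0,0],"rot": [0,0,0],"fingers": 0},
    {"linear": [0,0,0],"rot": [0,0,0],"fingers": 0}
  ]
}}

```text
time_s: 10.95
tcp_pos: [0.4985, 0.0656, 0.0425]
eef_rot: [-3.087, -0.582, 0.0]
force: [-0.1, -0.6, -1.4]
opening: 0.0191
```

```bash
python3 st.py
```

```text
t 10.95 tcp press mm [-119.24   -0.34] z 0.0425 yaw 21.35 F press [-0.3  -0.58 -1.37] M [-0.073  0.01   0.013] op 0.0191 j7 -1.707
```

{"op": "send_rows", "data": {
  "targets": [
    {"linear": [0.0013,0,0],"rot": [0,0,0],"fingers": 0},
    {"linear": [0.0013,0,0],"rot": [0,0,0],"fingers": 0},
    {"linear": [0,0,0],"rot": [0,0,0],"fingers": 0}
  ]
}}

```text
time_s: 11.2
tcp_pos: [0.5005, 0.0664, 0.0425]
eef_rot: [-3.087, -0.582, -0.0]
force: [0.5, -0.3, -0.6]
opening: 0.0188
```

{"op": "send_rows", "data": {
  "targets": [
    {"linear": [0.0007,0,0],"rot": [0,0,0],"fingers": 0},
    {"linear": [0,0,0],"rot": [0,0,0],"fingers": 0}
  ]
}}

```text
time_s: 11.37
tcp_pos: [0.5009, 0.0665, 0.0425]
eef_rot: [-3.087, -0.582, -0.0]
force: [-0.0, -0.2, -1.6]
opening: 0.0194
```

```bash
python3 st.py
```

```text
t 11.37 tcp press mm [-116.66   -0.32] z 0.0425 yaw 21.35 F press [-0.11 -0.15 -1.56] M [ 0.006 -0.007 -0.003] op 0.0194 j7 -1.708
```

Still free. Now half-millimetre steps.

{"op": "send_rows", "data": {
  "targets": [
    {"linear": [0.0008,0,0],"rot": [0,0,0],"fingers": 0},
    {"linear": [0,0,0],"rot": [0,0,0],"fingers": 0}
  ]
}}

```text
time_s: 11.53
tcp_pos: [0.5015, 0.0667, 0.0425]
eef_rot: [-3.087, -0.582, -0.0]
force: [0.4, 0.7, -1.5]
opening: 0.0195
```

{"op": "send_rows", "data": {
  "targets": [
    {"linear": [0.0007,0,0],"rot": [0,0,0],"fingers": 0},
    {"linear": [0,0,0],"rot": [0,0,0],"fingers": 0}
  ]
}}

```text
time_s: 11.7
tcp_pos: [0.502, 0.067, 0.0425]
eef_rot: [-3.087, -0.582, -0.0]
force: [-0.4, 0.9, -1.4]
opening: 0.0195
```

{"op": "send_rows", "data": {
  "targets": [
    {"linear": [0.0006,0,0],"rot": [0,0,0],"fingers": 0},
    {"linear": [0,0,0],"rot": [0,0,0],"fingers": 0}
  ]
}}

```text
time_s: 11.87
tcp_pos: [0.5021, 0.067, 0.0424]
eef_rot: [3.087, 0.582, -0.001]
force: [-1.0, -1.2, -1.1]
opening: 0.0194
```

```bash
python3 st.py
```

```text
t 11.87 tcp press mm [-115.32   -0.35] z 0.0424 yaw 21.35 F press [-1.38 -0.77 -1.13] M [-0.155  0.307 -0.035] op 0.0194 j7 -1.708
```

{"op": "send_rows", "data": {
  "targets": [
    {"linear": [0.0005,0,0],"rot": [0,0,0],"fingers": 0},
    {"linear": [0,0,0],"rot": [0,0,0],"fingers": 0}
  ]
}}

```text
time_s: 12.03
tcp_pos: [0.5021, 0.067, 0.0423]
eef_rot: [3.087, 0.582, -0.002]
force: [-4.2, -1.1, -0.2]
opening: 0.0195
```

```bash
python3 st.py
```

```text
t 12.03 tcp press mm [-115.34   -0.38] z 0.0423 yaw 21.34 F press [-4.29  0.49 -0.2 ] M [-0.333  0.789 -0.05 ] op 0.0195 j7 -1.708
```

Contact with the stop at about 4 N. Next I lower it onto the plate and let go.

{"op": "send_rows", "data": {
  "targets": [
    {"linear": [0,0,0.0006],"rot": [0,0,0],"fingers": 0},
    {"linear": [0,0,0],"rot": [0,0,0],"fingers": 0.3},
    {"linear": [0,0,0],"rot": [0,0,0],"fingers": 0.5},
    {"linear": [0,0,0],"rot": [0,0,0],"fingers": 0.7},
    {"linear": [0,0,0],"rot": [0,0,0],"fingers": 0.8},
    {"linear": [0,0,0],"rot": [0,0,0],"fingers": 0.8},
    {"linear": [0,0,0],"rot": [0,0,0],"fingers": 0.8}
  ]
}}

```text
time_s: 12.62
tcp_pos: [0.5027, 0.0672, 0.042]
eef_rot: [-3.087, -0.582, -0.0]
force: [0.5, -0.2, -0.1]
opening: 0.0682
```

```bash
python3 st.py;python3 - <<'E'
from h import *
im=cams.read_camera('side');save('s9.png',im,(220,200,370,300),5)
im=cams.read_camera('wrist');save('w9.png',im)
E
```

```text
t 12.62 tcp press mm [-114.67   -0.33] z 0.042 yaw 21.35 F press [ 0.37 -0.37 -0.13] M [-0.024 -0.012  0.004] op 0.0682 j7 -1.708
```

View pics/s9.png

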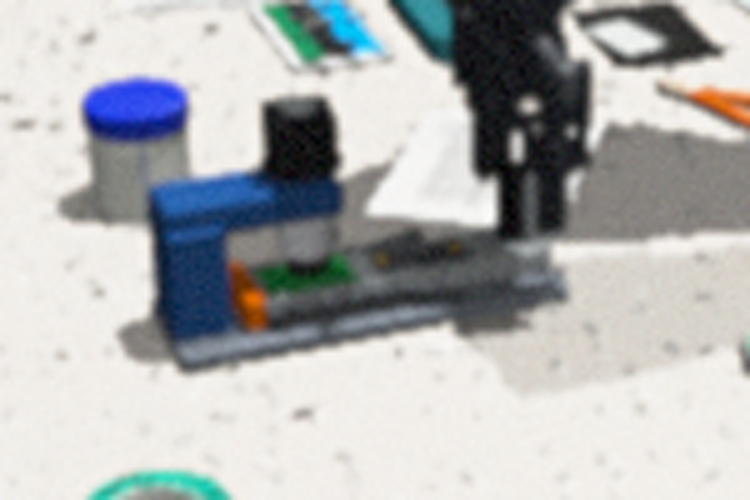

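View pics/w9.png

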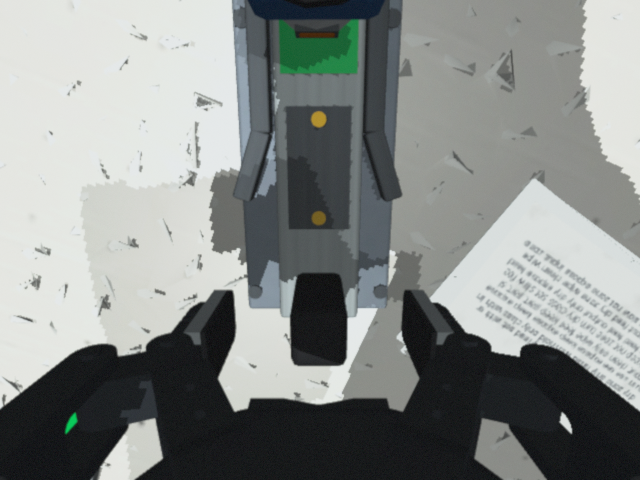

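{"op": "send_rows", "data": {
  "targets": [
    {"linear": [0,0,0],"rot": [0,0,0],"fingers": 1},
    {"linear": [0,0,-0.03],"rot": [0,0,0],"fingers": 1},
    {"linear": [0,0,-0.05],"rot": [0,0,0],"fingers": 1},
    {"linear": [0,0,-0.05],"rot": [0,0,0],"fingers": 1},
    {"linear": [0,0,-0.05],"rot": [0,0,0],"fingers": 1},
    {"linear": [0.02,0,-0.04],"rot": [0,0,0],"fingers": 1},
    {"linear": [0.05,0,-0.004],"rot": [0,0,0],"fingers": 1},
    {"linear": [0.05,0,0],"rot": [0,0,0],"fingers": 1},
    {"linear": [0.033,0,0],"rot": [0,0,0],"fingers": 1},
    {"linear": [0,0,0],"rot": [0,0,0],"fingers": 1}
  ]
}}

```text
time_s: 13.55
tcp_pos: [0.6129, 0.111, 0.2098]
eef_rot: [-3.086, -0.583, -0.003]
force: [-1.7, 0.1, -1.2]
opening: 0.0851
```

{"op": "send_rows", "data": {
  "targets": [
    {"linear": [0,0,0],"rot": [0,0,0],"fingers": 1},
    {"linear": [0,0,0],"rot": [0,0,0],"fingers": 1}
  ]
}}

```text
time_s: 13.72
tcp_pos: [0.6089, 0.1088, 0.2096]
eef_rot: [3.087, 0.582, -0.002]
force: [0.9, 1.0, -0.0]
opening: 0.0855
```

```bash
python3 st.py;python3 - <<'E'
from h import *
import pickle
im=cams.read_camera('side');save('s10.png',im,(220,200,370,300),5)
s=readout.state();im=cams.read_camera('wrist');save('w10.png',im);save('w10a.png',im,(250,150,390,290),5);pickle.dump((s,im),open('w10.pkl','wb'))
C=cam('wrist',s);print(proj(C,[.6094,.1093,.1175]))
E
```

```text
t 13.72 tcp press mm [-0.67 -0.26] z 0.2096 yaw 21.36 F press [ 1.2   0.56 -0.05] M [0.005 0.029 0.03 ] op 0.0855 j7 -1.635
[317.36963192 246.06045991]
```

View pics/s10.png

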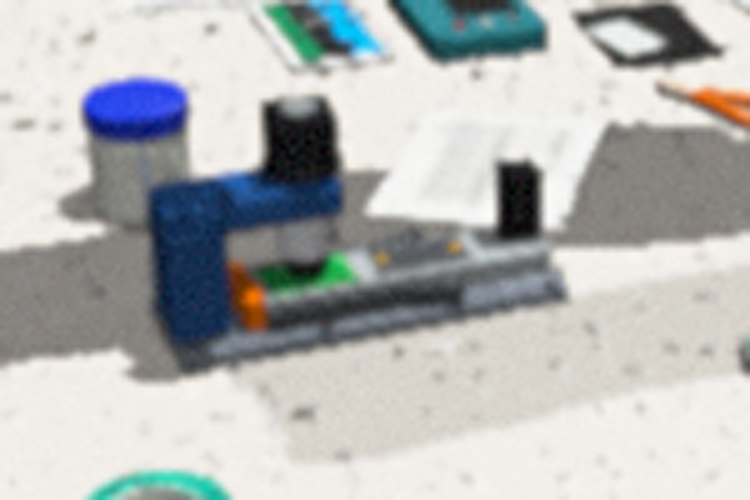

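View pics/w10a.png

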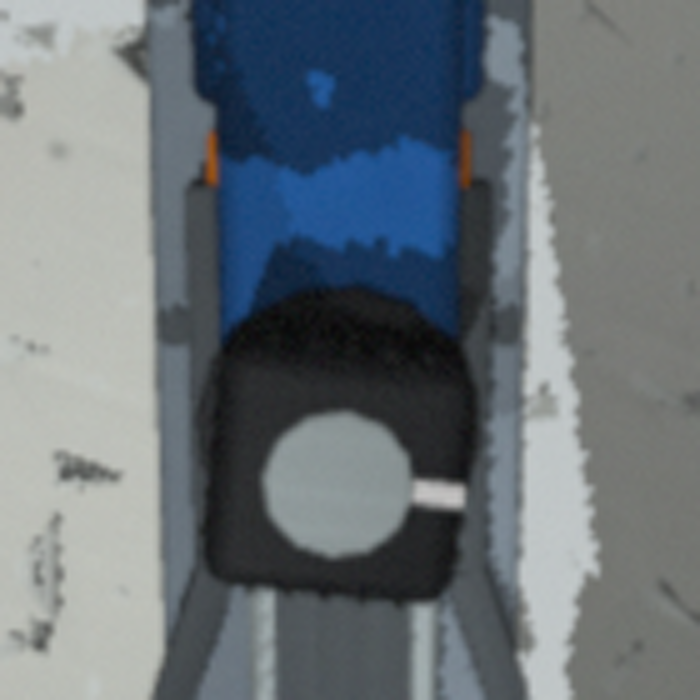

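{"op": "send_rows", "data": {
  "targets": [
    {"linear": [0.0007,-0.0004,0.02],"rot": [0,0,0.12],"fingers": 1},
    {"linear": [0,0,0.035],"rot": [0,0,0],"fingers": 1},
    {"linear": [0,0,0.035],"rot": [0,0,0],"fingers": 1},
    {"linear": [0,0,0.03],"rot": [0,0,0],"fingers": 1},
    {"linear": [0,0,0.018],"rot": [0,0,0],"fingers": 1},
    {"linear": [0,0,0.0095],"rot": [0,0,0],"fingers": 1},
    {"linear": [0,0,0],"rot": [0,0,0],"fingers": 1},
    {"linear": [0,0,0],"rot": [0,0,0],"fingers": 1}
  ]
}}

```text
time_s: 14.48
tcp_pos: [0.6102, 0.1095, 0.1002]
eef_rot: [-3.111, -0.436, -0.001]
force: [-0.3, 0.1, 0.6]
opening: 0.0852
```

```bash
python3 st.py
```

```text
t 14.48 tcp press mm [ 0.85 -0.1 ] z 0.1002 yaw 15.94 F press [-0.29  0.19  0.59] M [ 0.047  0.019 -0.004] op 0.0852 j7 -1.778
```

{"op": "send_rows", "data": {
  "targets": [
    {"linear": [-0.0015,0,0],"rot": [0,0,-0.154],"fingers": 1},
    {"linear": [0,0,0],"rot": [0,0,-0.154],"fingers": 1},
    {"linear": [0,0,0],"rot": [0,0,-0.154],"fingers": 1},
    {"linear": [0,0,0],"rot": [0,0,-0.154],"fingers": 1},
    {"linear": [0,0,0],"rot": [0,0,-0.154],"fingers": 1},
    {"linear": [0,0,0],"rot": [0,0,-0.154],"fingers": 1},
    {"linear": [0,0,0],"rot": [0,0,-0.154],"fingers": 1},
    {"linear": [0,0,0],"rot": [0,0,-0.154],"fingers": 1},
    {"linear": [0,0,0],"rot": [0,0,-0.154],"fingers": 1},
    {"linear": [0,0,0],"rot": [0,0,-0.154],"fingers": 1}
  ]
}}

```text
time_s: 15.32
tcp_pos: [0.6097, 0.109, 0.1012]
eef_rot: [2.304, 2.133, 0.003]
force: [-0.6, -0.1, 0.4]
opening: 0.0851
```

```bash
python3 st.py
```

```text
t 15.32 tcp press mm [ 0.22 -0.38] z 0.1012 yaw 85.56 F press [-0.6   0.12  0.44] M [-0.047  0.006  0.031] op 0.0851 j7 -0.717
```

{"op": "send_rows", "data": {
  "targets": [
    {"linear": [0,0,0],"rot": [0,0,-0.154],"fingers": 1},
    {"linear": [0,0,0],"rot": [0,0,-0.154],"fingers": 1},
    {"linear": [0,0,0],"rot": [0,0,-0.154],"fingers": 1},
    {"linear": [0,0,0],"rot": [0,0,-0.154],"fingers": 1},
    {"linear": [0,0,0],"rot": [0,0,-0.154],"fingers": 1},
    {"linear": [0,0,0],"rot": [0,0,-0.154],"fingers": 1},
    {"linear": [0,0,0],"rot": [0,0,-0.154],"fingers": 1},
    {"linear": [0,0,0],"rot": [0,0,-0.154],"fingers": 1},
    {"linear": [0,0,0],"rot": [0,0,-0.154],"fingers": 1},
    {"linear": [0,0,0],"rot": [0,0,-0.154],"fingers": 1}
  ]
}}

```text
time_s: 16.15
tcp_pos: [0.6098, 0.1088, 0.1011]
eef_rot: [0.684, 3.064, -0.0]
force: [0.2, -0.2, -0.2]
opening: 0.0851
```

{"op": "send_rows", "data": {
  "targets": [
    {"linear": [0,0,0],"rot": [0,0,-0.154],"fingers": 1},
    {"linear": [0,0,0],"rot": [0,0,-0.154],"fingers": 1},
    {"linear": [0,0,0],"rot": [0,0,-0.154],"fingers": 1},
    {"linear": [0,0,0],"rot": [0,0,-0.154],"fingers": 1},
    {"linear": [0,0,0],"rot": [0,0,-0.154],"fingers": 1},
    {"linear": [0,0,0],"rot": [0,0,-0.15],"fingers": 1},
    {"linear": [0,0,0],"rot": [0,0,0],"fingers": 1},
    {"linear": [0,0,0],"rot": [0,0,0],"fingers": 1},
    {"linear": [0,0,0],"rot": [0,0,0],"fingers": 1}
  ]
}}

```text
time_s: 16.9
tcp_pos: [0.6092, 0.1089, 0.1001]
eef_rot: [-0.429, 3.111, -0.001]
force: [0.7, 0.2, -0.8]
opening: 0.0853
```

```bash
python3 st.py; python3 - <<'E'
from h import *
im=cams.read_camera('wrist');save('w11.png',im)
im=cams.read_camera('side');save('s11.png',im,(220,160,400,310),4)
go([.6091,.1092,.0995],np.radians(21.35-5.4-90))
E
```

```text
t 16.9 tcp press mm [-0.29 -0.28] z 0.1001 yaw -164.32 F press [ 0.75 -0.1  -0.82] M [ 0.031 -0.018 -0.036] op 0.0853 j7 0.969
sg 1 lin(m) [-0.0001  0.0001  0.0004] lin/.75 [-0.0001  0.0002  0.0005] rot rad [9.0000e-04 1.0000e-03 3.1387e+00] rot/(pi/4) [1.2000e-03 1.3000e-03 3.9963e+00]
sg -1 lin(m) [-0.0001  0.0001  0.0004] lin/.75 [-0.0001  0.0002  0.0005] rot rad [-0.0006  0.0006 -0.0029] rot/(pi/4) [-0.0008  0.0007 -0.0037]
```

View pics/w11.png

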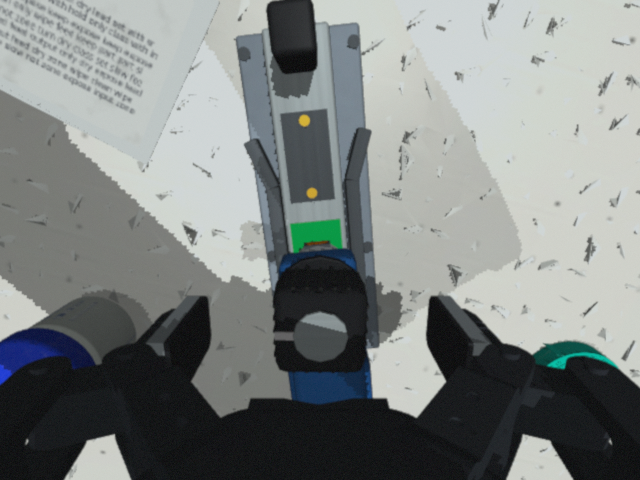

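View pics/s11.png

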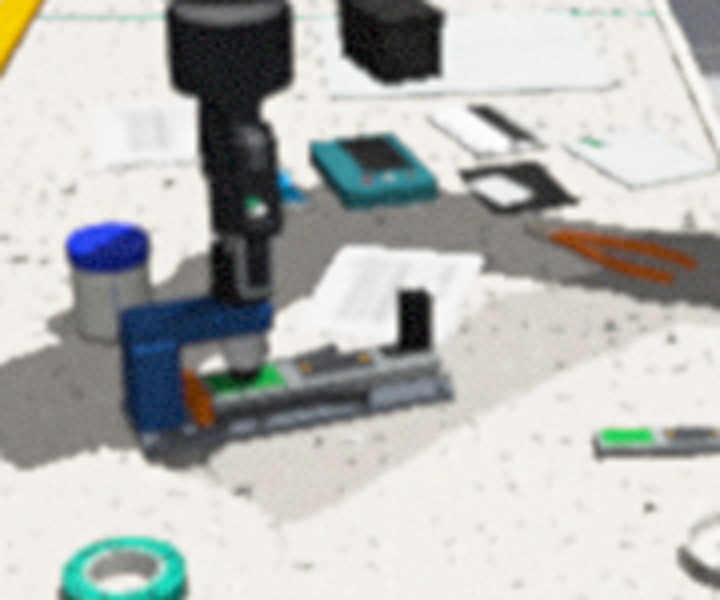

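{"op": "send_rows", "data": {
  "targets": [
    {"linear": [0,0,0],"rot": [0,0,0],"fingers": 0.55},
    {"linear": [0,0,0],"rot": [0,0,0],"fingers": 0.45},
    {"linear": [0,0,0],"rot": [0,0,0],"fingers": 0.35},
    {"linear": [0,0,0],"rot": [0,0,0],"fingers": 0.2},
    {"linear": [0,0,0],"rot": [0,0,0],"fingers": 0.2},
    {"linear": [0,0,0],"rot": [0,0,0],"fingers": 0.2},
    {"linear": [0,0,0],"rot": [0,0,0],"fingers": 0.2}
  ],
  "squeeze": 40
}}

```text
time_s: 17.58
tcp_pos: [0.6087, 0.1095, 0.0996]
eef_rot: [-0.436, 3.111, 0.0]
force: [-2.3, 0.8, 5.7]
opening: 0.0335
```

```bash
python3 st.py
```

```text
t 17.58 tcp press mm [-0.57  0.39] z 0.0996 yaw -164.04 F press [-1.86  1.64  5.71] M [ 0.177  0.543 -0.03 ] op 0.0335 j7 0.972
```

{"op": "send_rows", "data": {
  "targets": [
    {"linear": [0,0,0],"rot": [0,0,0.06],"fingers": 0.2},
    {"linear": [0,0,0],"rot": [0,0,0.127],"fingers": 0.2},
    {"linear": [0,0,0],"rot": [0,0,0.127],"fingers": 0.2},
    {"linear": [0,0,0],"rot": [0,0,0.127],"fingers": 0.2},
    {"linear": [0,0,0],"rot": [0,0,0.127],"fingers": 0.2},
    {"linear": [0,0,0],"rot": [0,0,0.127],"fingers": 0.2},
    {"linear": [0,0,0],"rot": [0,0,0.127],"fingers": 0.2},
    {"linear": [0,0,0],"rot": [0,0,0.127],"fingers": 0.2},
    {"linear": [0,0,0],"rot": [0,0,0.127],"fingers": 0.2},
    {"linear": [0,0,0],"rot": [0,0,0.127],"fingers": 0.2}
  ]
}}

```text
time_s: 18.42
tcp_pos: [0.609, 0.1107, 0.0997]
eef_rot: [1.033, 2.967, 0.004]
force: [1.1, 7.6, -0.2]
opening: 0.033
```

```bash
python3 st.py; python3 - <<'E'
from h import *
im=cams.read_camera('wrist');save('w12.png',im)
im=cams.read_camera('side');save('s12.png',im,(235,220,335,300),6)
E
```

```text
t 18.42 tcp press mm [0.11 1.42] z 0.0997 yaw 141.59 F press [ 3.78  6.63 -0.19] M [ 1.587 -0.118  0.076] op 0.033 j7 0.135
```

View pics/w12.png

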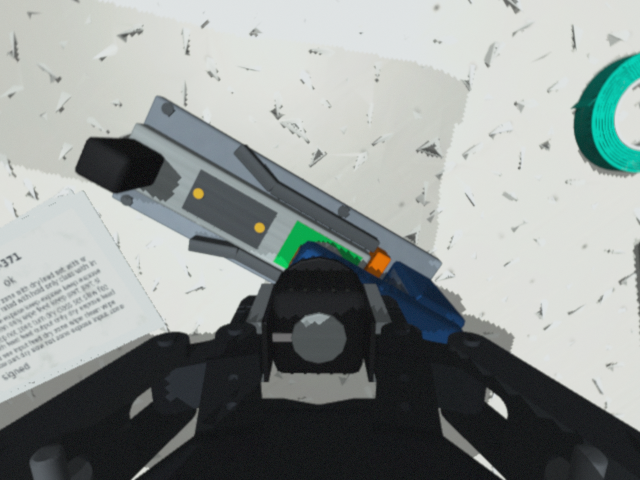

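View pics/s12.png

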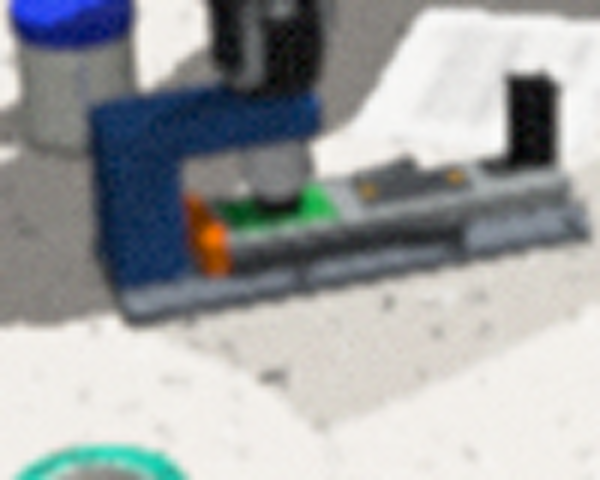

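{"op": "send_rows", "data": {
  "targets": [
    {"linear": [0,0,0],"rot": [0,0,0.127],"fingers": 0.2},
    {"linear": [0,0,0],"rot": [0,0,0.127],"fingers": 0.2},
    {"linear": [0,0,0],"rot": [0,0,0.127],"fingers": 0.2},
    {"linear": [0,0,0],"rot": [0,0,0.127],"fingers": 0.2},
    {"linear": [0,0,0],"rot": [0,0,0.127],"fingers": 0.2},
    {"linear": [0,0,0],"rot": [0,0,0.127],"fingers": 0.2},
    {"linear": [0,0,0],"rot": [0,0,0],"fingers": 0.2}
  ]
}}

```text
time_s: 19.1
tcp_pos: [0.6096, 0.1111, 0.0997]
eef_rot: [1.864, 2.528, 0.006]
force: [6.2, 8.4, -4.8]
opening: 0.0332
```

```bash
cat > look.py <<'E'
import sys
from h import *
n=sys.argv[1]
im=cams.read_camera('side');save(f's{n}.png',im,(235,220,335,300),6)
E
python3 st.py; python3 look.py 13
```

```text
t 19.1 tcp press mm [0.85 1.57] z 0.0997 yaw 107.2 F press [ 8.81  5.6  -4.8 ] M [ 1.995 -1.279 -0.067] op 0.0332 j7 -0.391
```

View pics/s13.png

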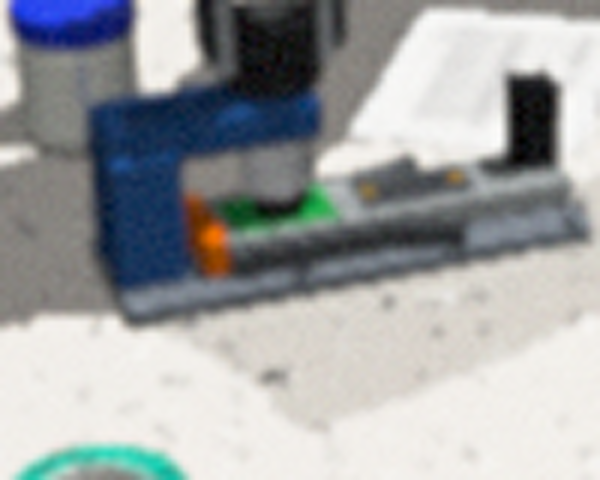

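{"op": "send_rows", "data": {
  "targets": [
    {"linear": [0.001,0.0013,0],"rot": [0,0,0.08],"fingers": 0.2},
    {"linear": [0,0,0],"rot": [0,0,0.12],"fingers": 0.2},
    {"linear": [0,0,0],"rot": [0,0,0.12],"fingers": 0.2},
    {"linear": [0,0,0],"rot": [0,0,0],"fingers": 0.2}
  ]
}}

```text
time_s: 19.48
tcp_pos: [0.61, 0.1112, 0.0997]
eef_rot: [2.165, 2.276, 0.003]
force: [3.2, 4.3, -1.4]
opening: 0.0334
```

```bash
python3 st.py; python3 look.py 14
```

```text
t 19.48 tcp press mm [1.28 1.58] z 0.0997 yaw 92.85 F press [ 4.54  2.82 -1.37] M [ 1.113 -0.596 -0.096] op 0.0334 j7 -0.61
```

View pics/s14.png

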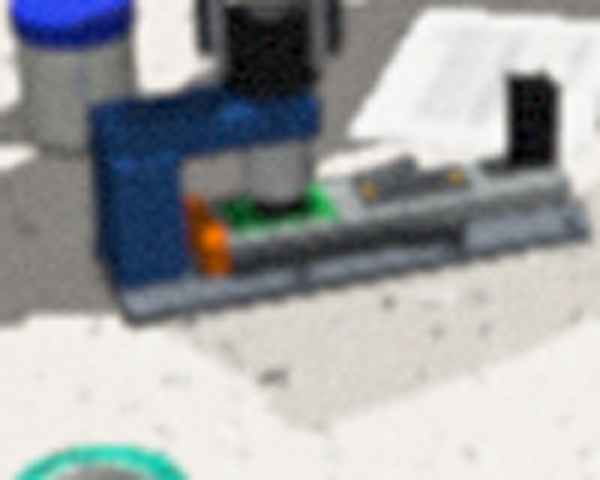

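{"op": "send_rows", "data": {
  "targets": [
    {"linear": [0.0008,0.0006,0],"rot": [0,0,0.1],"fingers": 0.2},
    {"linear": [0,0,0],"rot": [0,0,0.12],"fingers": 0.2},
    {"linear": [0,0,0],"rot": [0,0,0.1],"fingers": 0.2},
    {"linear": [0,0,0],"rot": [0,0,0],"fingers": 0.2}
  ]
}}

```text
time_s: 19.87
tcp_pos: [0.6104, 0.1112, 0.0997]
eef_rot: [2.431, 1.99, 0.002]
force: [2.4, 2.9, 1.5]
opening: 0.0334
```

```bash
cat >> look.py <<'E'
hsv=cv2.cvtColor(np.ascontiguousarray(im),cv2.COLOR_RGB2HSV);m=cv2.inRange(hsv,(4,110,70),(20,255,255))
v,u=np.nonzero(m[225:258,272:305]);print('orange px near tab',len(u),[(int(a)+272,int(b)+225) for a,b in zip(u,v)][:12])
E
python3 st.py; python3 look.py 15
```

```text
t 19.87 tcp press mm [1.59 1.46] z 0.0997 yaw 78.6 F press [3.3  1.83 1.49] M [ 0.568 -0.533 -0.114] op 0.0334 j7 -0.827
orange px near tab 2 [(296, 251), (272, 257)]
```

View pics/s15.png

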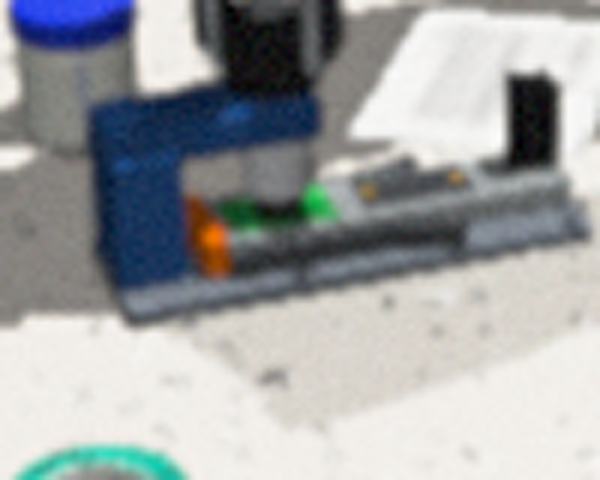

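{"op": "send_rows", "data": {
  "targets": [
    {"linear": [0.0005,0.0005,0],"rot": [0,0,0.1],"fingers": 0.2},
    {"linear": [0,0,0],"rot": [0,0,0.12],"fingers": 0.2},
    {"linear": [0,0,0],"rot": [0,0,0.1],"fingers": 0.2},
    {"linear": [0,0,0],"rot": [0,0,0],"fingers": 0.2}
  ]
}}

```text
time_s: 20.25
tcp_pos: [0.6107, 0.1112, 0.0996]
eef_rot: [2.659, 1.672, 0.001]
force: [3.1, 0.6, 2.6]
opening: 0.0331
```

```bash
python3 st.py; python3 look.py 16; python3 - <<'E'
from h import *
im=cams.read_camera('wrist');save('w16.png',im)
E
```

```text
t 20.25 tcp press mm [1.87 1.29] z 0.0996 yaw 64.31 F press [ 3.05 -0.58  2.59] M [ 0.288 -0.517 -0.103] op 0.0331 j7 -1.045
orange px near tab 0 []
```

View pics/s16.png

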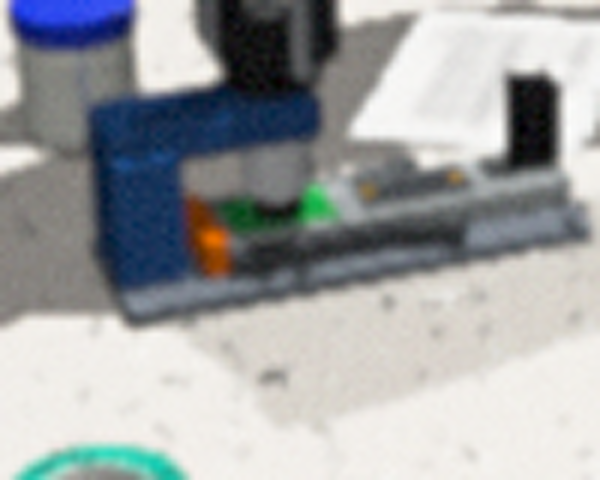

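View pics/w16.png

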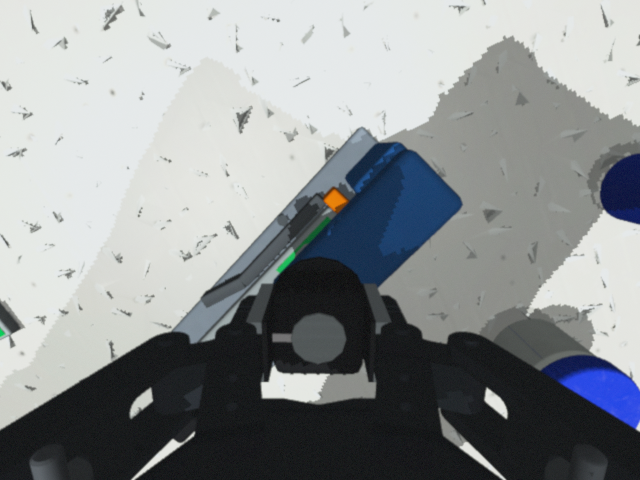

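{"op": "send_rows", "data": {
  "targets": [
    {"linear": [0.0004,0.0004,0],"rot": [0,0,0.1],"fingers": 0.2},
    {"linear": [0,0,0],"rot": [0,0,0.12],"fingers": 0.2},
    {"linear": [0,0,0],"rot": [0,0,0.1],"fingers": 0.2},
    {"linear": [0,0,0],"rot": [0,0,0],"fingers": 0.2}
  ]
}}

```text
time_s: 20.68
tcp_pos: [0.611, 0.111, 0.0996]
eef_rot: [2.848, 1.325, 0.0]
force: [1.7, -1.2, 5.4]
opening: 0.0334
```

```bash
python3 st.py; python3 look.py 17
```

```text
t 20.68 tcp press mm [2.11 0.96] z 0.0996 yaw 49.91 F press [ 1.16 -1.74  5.4 ] M [-0.109 -0.491 -0.072] op 0.0334 j7 -1.264
orange px near tab 0 []
```

View pics/s17.png

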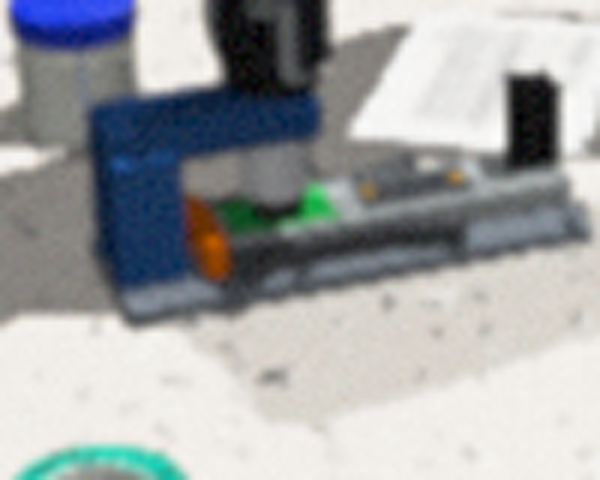

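{"op": "send_rows", "data": {
  "targets": [
    {"linear": [0,0.0004,0],"rot": [0,0,0.1],"fingers": 0.2},
    {"linear": [0,0,0],"rot": [0,0,0.12],"fingers": 0.2},
    {"linear": [0,0,0],"rot": [0,0,0.1],"fingers": 0.2},
    {"linear": [0,0,0],"rot": [0,0,0],"fingers": 0.2}
  ]
}}

```text
time_s: 21.07
tcp_pos: [0.6112, 0.1107, 0.0996]
eef_rot: [2.991, 0.959, 0.0]
force: [2.0, -1.7, 5.5]
opening: 0.0333
```

```bash
python3 st.py; python3 look.py 18
```

```text
t 21.07 tcp press mm [2.22 0.66] z 0.0996 yaw 35.56 F press [ 1.21 -2.28  5.47] M [-0.227 -0.471 -0.083] op 0.0333 j7 -1.482
orange px near tab 0 []
```

View pics/s18.png

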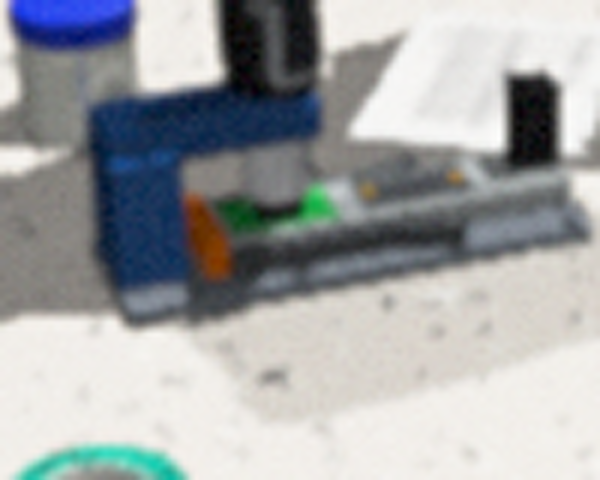

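{"op": "send_rows", "data": {
  "targets": [
    {"linear": [0,0.0003,0],"rot": [0,0,0.12],"fingers": 0.2},
    {"linear": [0,0,0],"rot": [0,0,0.12],"fingers": 0.2},
    {"linear": [0,0,0],"rot": [0,0,0.12],"fingers": 0.2},
    {"linear": [0,0,0],"rot": [0,0,0],"fingers": 0.2}
  ]
}}

```text
time_s: 21.45
tcp_pos: [0.6114, 0.1104, 0.0996]
eef_rot: [3.097, 0.527, 0.001]
force: [2.6, -2.2, 6.4]
opening: 0.0333
```

```bash
python3 st.py; python3 look.py 19
```

```text
t 21.45 tcp press mm [2.29 0.24] z 0.0996 yaw 19.3 F press [ 1.65 -3.03  6.36] M [-0.4   -0.511 -0.09 ] op 0.0333 j7 -1.729
orange px near tab 0 []
```

View pics/s19.png

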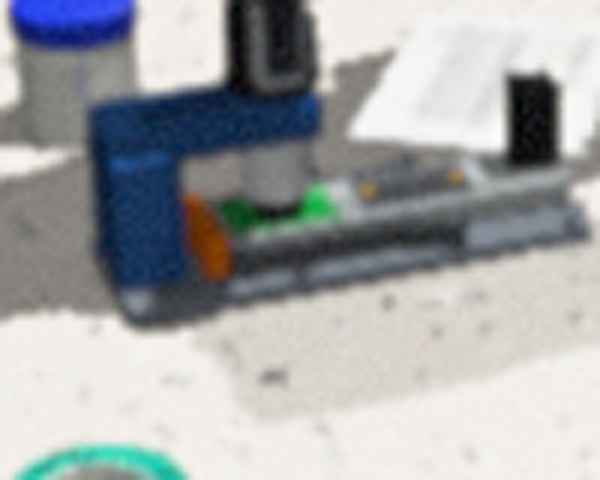

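{"op": "send_rows", "data": {
  "targets": [
    {"linear": [0,0.0003,0],"rot": [0,0,0.12],"fingers": 0.2},
    {"linear": [0,0,0],"rot": [0,0,0.12],"fingers": 0.2},
    {"linear": [0,0,0],"rot": [0,0,0.12],"fingers": 0.2},
    {"linear": [0,0,0],"rot": [0,0,0],"fingers": 0.2}
  ]
}}

```text
time_s: 21.83
tcp_pos: [0.6115, 0.11, 0.0996]
eef_rot: [3.14, 0.085, 0.001]
force: [2.5, -3.1, 7.0]
opening: 0.0335
```

```bash
python3 st.py; python3 look.py 20
```

```text
t 21.83 tcp press mm [ 2.24 -0.15] z 0.0996 yaw 3.09 F press [ 1.24 -3.81  7.02] M [-0.586 -0.535 -0.027] op 0.0335 j7 -1.976
orange px near tab 1 [(296, 252)]
```

View pics/s20.png

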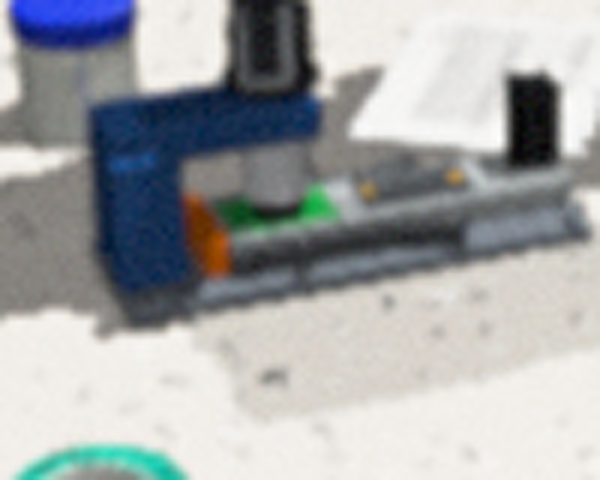

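{"op": "send_rows", "data": {
  "targets": [
    {"linear": [0,0.0003,0],"rot": [0,0,0.12],"fingers": 0.2},
    {"linear": [0,0,0],"rot": [0,0,0.12],"fingers": 0.2},
    {"linear": [0,0,0],"rot": [0,0,0.1],"fingers": 0.2},
    {"linear": [0,0,0],"rot": [0,0,0],"fingers": 0.2}
  ]
}}

```text
time_s: 22.22
tcp_pos: [0.6115, 0.1096, 0.0996]
eef_rot: [3.123, -0.333, 0.001]
force: [1.8, -3.3, 7.8]
opening: 0.0329
```

```bash
python3 st.py; python3 look.py 21
```

```text
t 22.22 tcp press mm [ 2.06 -0.45] z 0.0996 yaw -12.16 F press [ 0.44 -3.77  7.82] M [-0.71  -0.428 -0.067] op 0.0329 j7 -2.207
orange px near tab 17 [(287, 246), (288, 246), (289, 246), (290, 246), (287, 247), (288, 247), (289, 247), (290, 247), (291, 247), (287, 248), (288, 248), (289, 248)]
```

View pics/s21.png

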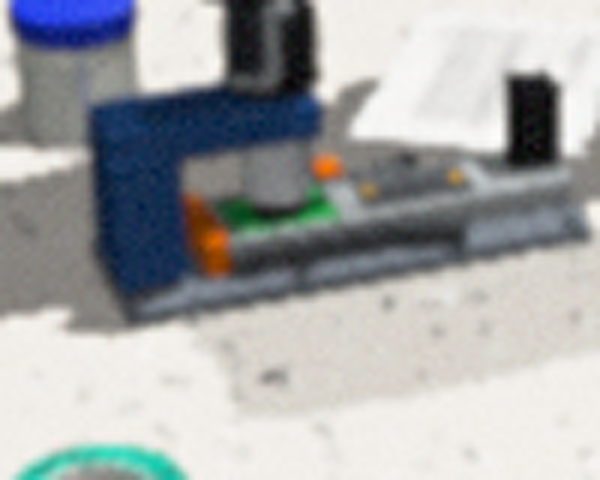

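The tab has popped: orange at side pixel (289,247). I stop turning, let go and lift clear.

{"op": "send_rows", "data": {
  "targets": [
    {"linear": [0,0,0],"rot": [0,0,0],"fingers": 0.6},
    {"linear": [0,0,0],"rot": [0,0,0],"fingers": 0.9},
    {"linear": [0,0,0],"rot": [0,0,0],"fingers": 1},
    {"linear": [0,0,0],"rot": [0,0,0],"fingers": 1},
    {"linear": [0,0,0],"rot": [0,0,0],"fingers": 1},
    {"linear": [0,0,-0.02],"rot": [0,0,0],"fingers": 1},
    {"linear": [0,0,-0.04],"rot": [0,0,0],"fingers": 1},
    {"linear": [0,0,-0.05],"rot": [0,0,0],"fingers": 1},
    {"linear": [0,0,-0.05],"rot": [0,0,0],"fingers": 1},
    {"linear": [0,0,0],"rot": [0,0,0],"fingers": 1}
  ]
}}

```text
time_s: 23.1
tcp_pos: [0.614, 0.1113, 0.2268]
eef_rot: [-3.121, 0.332, -0.013]
force: [0.7, 0.9, 0.3]
opening: 0.0854
```

{"op": "send_rows", "data": {
  "targets": [
    {"linear": [-0.03,0,-0.02],"rot": [0,0,0],"fingers": 1},
    {"linear": [-0.03,0,-0.02],"rot": [0,0,0],"fingers": 1},
    {"linear": [-0.03,0,0],"rot": [0,0,0],"fingers": 1},
    {"linear": [0,0,0],"rot": [0,0,0],"fingers": 1},
    {"linear": [0,0,0],"rot": [0,0,0],"fingers": 1},
    {"linear": [0,0,0],"rot": [0,0,0],"fingers": 1}
  ]
}}

```text
time_s: 23.6
tcp_pos: [0.5455, 0.1245, 0.2494]
eef_rot: [3.124, -0.333, 0.001]
force: [1.0, 0.2, 0.3]
opening: 0.0857
```

```bash
python3 st.py; python3 look.py 22; python3 - <<'E'
from h import *
im=cams.read_camera('wrist');save('w22.png',im)
im=cams.read_camera('top');save('t22.png',im,(200,130,440,370),3)
E
```

```text
t 23.6 tcp press mm [-53.99  37.39] z 0.2494 yaw -12.15 F press [ 0.97 -0.17  0.33] M [-0.031  0.037  0.025] op 0.0857 j7 -2.2
orange px near tab 15 [(289, 246), (290, 246), (288, 247), (289, 247), (290, 247), (291, 247), (288, 248), (289, 248), (290, 248), (291, 248), (288, 249), (289, 249)]
```

View pics/s22.png

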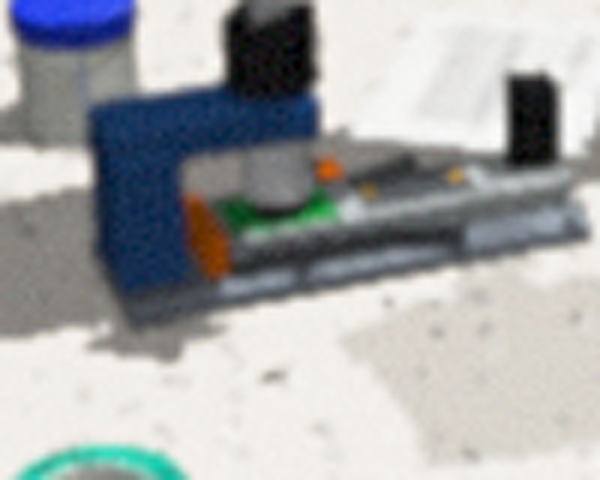

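View pics/w22.png

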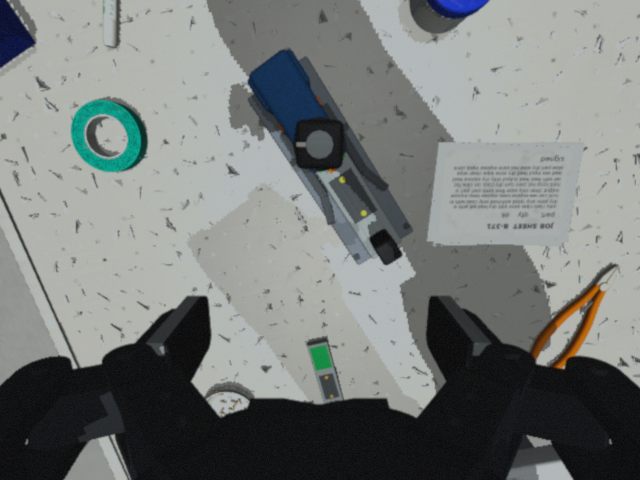

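View pics/t22.png

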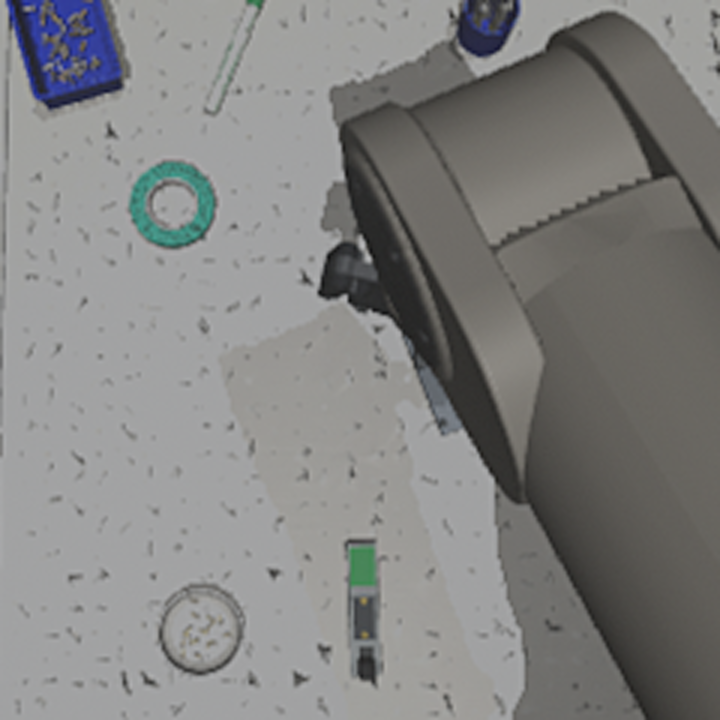

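Side view: the tab stands out at (289,248), and the foot is on the carrier. The carrier is still straight in the guides, and its grip block has not moved. The gripper is clear, and the jar, tape and dish are where they were. Handing in.

```bash
python3 -c "
from station import env
print(env.finish_job())"
```

```text
the job is handed in; nothing more can be done
None
```

I seated the carrier, tightened the knob until the tab popped, and handed the job in at about 24 s. No verdict came back.

- **Carrier:** I took the larger of the two by its grip block and slid it into the guides until it met the stop at about 4 N. After I lowered it and let go, the wrist and side views showed it straight between the guides.
- **Knob:** One grasp, turned clockwise about 3.6 rad in checked steps of 0.25–0.3 rad once near the pop range. I stopped at the first step that showed the tab out. That is at most about 0.27 rad past the pop, or roughly 20–24 N by the given spring rate. The foot force itself cannot be measured.
- **Last checks:** The tab was still out after I let go, the carrier had not moved, and the gripper was clear with no contact force. The tape and dish looked unmoved in the top view. The arm hid the press and jar there, so I saw the press only in the side and wrist views and only part of the jar.
- **Imperfect:** While turning, the gripper sat 1–2 mm off the knob's axis and pressed sideways with up to about 10 N. I eased that with small shifts. Press base corners triangulated from the first two views disagreed by up to 6 mm in height, so I used the overhead view for the press position. That view matched the given dimensions to about 2 mm.

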